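# Set up the bench scale and pour a batch of cable glands into its tin

## Robot

A 7-joint arm with a two-finger parallel gripper is mounted at the origin on the work surface. World frame = base frame: x ahead of the robot, y to its left, z up, the work surface at z = 0. Lengths are in m, angles in rad, forces in N, time in s.
With the tool pointing down it reaches from about 0.425 to 0.875 m from the base axis. Payload 4.7 kg.
Tool frame: the origin (TCP) lies at the very end of the fingers, on their centre line; the grasp point (between the pads) lies 19 mm behind it; z points along the fingers, y is the line along which they close (so a half turn about z gives the same grasp; the last joint's range is limited). The gripper opens to 87 mm and grips with 3 to 60 N. Pads are 19 mm wide; open, the fingers measure 117 mm over their backs; the gripper's body (75 mm by 190 mm) begins 51 mm behind the grasp point.
Start: joints at [1.166, 0.321, -0.07, 1.45, 0.023, 1.371, -0.057], TCP at [0.264, -0.594, 0.223] pointing down, gripper open.
Joint ranges: [-2.86, 2.86], [-0.3, 2.09], [-1.38, 1.24], [0.06, 2.45], [-1.56, 4.7], [0.09, 2.05], [-2.69, 2.69]. Speed limits (rad/s): [2.57, 2.57, 3.14, 3.14, 3.14, 3.14, 3.14].

## Interface

Orientations are given as a rotation vector (axis times angle).
In Python, from bench import ctrl, vision gives the robot as it stands.
- The arm moves only by the tool jog_arm, never from a script. Its argument "increments" is a list of rows, each an object of numbers: "tx", "ty", "tz": the shift along the tool's x, y, z in mm; "wx", "wy", "wz": the turn, a rotation vector about the tool's x, y, z in rad; "gripper": the opening, from 0 (shut) to 1 (fully open). In form: [{"tx": .., "ty": .., "tz": .., "wx": .., "wy": .., "wz": .., "gripper": ..}, ...]. A call has exactly 5 rows; each row is the pose to reach, as a shift and turn from the pose commanded when the call began, along the tool's axes at that moment; what a row does not reach only later rows make up. A row lasts 1/12 s, in which the tool goes at most 41.7 mm and 7.16 degrees, less where a joint would pass 70% of its speed; a pose out of reach is approached as far as the arm can. A call with a gripper value outside its range is refused whole. The fingers move at their own pace and stop on an object; "grip_force" is the grip in N (left out, the last holds). Time passes only in rows, so rows that repeat a pose let the fingers close, or fill a call up. It gives the time, the measured TCP pose, the force, the opening and the grip force at its end, in the units of the state.
- ctrl.get_state(): the state, without advancing time (a new reading comes with each control period).
- vision.get_image(name): name is "scene" or "top" or "wrist"; returns a dict with "color" (480x640x3 uint8, blue, green, red), "fx", "fy", "cx", "cy" (pixels), "extrinsics" (4x4, takes a point from world to camera coordinates). Camera axes: x right, y down, z forward; pixel columns grow to the right and rows downward; lengths in m; the calibration is good to about 2 mm. A picture is of the moment at which its call begins. There is no depth.
- ctrl.close_job(): hands the job in; it is judged then, once.
Trained networks look in the newest picture that a camera, given by its name, has taken for a name from the list of things; names that differ only in an ending like _2 or _b are one class to them, and where a whole thing is asked for, a point or a joint stands for the part that bears it (a point fixed in the world has none). Each returns a list of dicts, best first, with "conf" (0 to 1); they miss things now and then, are a little off and sometimes report something else, mostly with a low value. They report only what shows in the picture. A call takes as long as a camera call. They do not tell look-alikes from the thing itself.
- vision.spot_in(camera, thing): "bbox" ([left, top, right, bottom] in pixels, round what is visible of it).
The state is a dict: "time": time; "joint_positions": joint angles; "qd": joint speeds; "joint_torque": joint torques, N m; "position": TCP position; "tool_rot": TCP orientation; "ft_force": force on the tool from outside, world axes, zero at the start; "torque": the same for the moment, N m; "grip_width": opening from 0.0 (shut) to 1.0 (fully open); "grip_force": force on a finger pad.
Only numpy, scipy, OpenCV 4.12 (cv2) and the standard library are available. Lean on these libraries where they do the work, as an engineer would, in place of code of your own. Each camera call takes 0.05 s, during which the arm holds its last target. There are 200 camera calls.

## Task

Get the scale ready and load it: set the round steel pan centrally on the scale's bare carrier, then stand the aluminium tin in the middle of the pan. Then take the scoop out from under the riser shelf, tip all four cable glands into the tin and set the empty scoop back down flat on the bench. Lower things into place rather than dropping them, and leave the carton, tape, screwdriver and jar where they are.

Things in the scene. Friction and masses are not known exactly. Their poses are not given: they have to be found in the camera images.
- scale_carrier (a point): Fixed bench scale: grey housing 57 mm high, sloped key panel on its -x side; footprint x -140 to +95, y +-105 mm about this point. On top a bare aluminium cross with four rubber pads, 46 mm from its middle: the carrier, on which the pan rests. This point: middle of the carrier at the level of the pad tops, 73 mm above the bench; z up.
- pan_mid (a point): Round steel scale pan, loose, upright on the bench: a dish 160 mm across and 20 mm high, floor 4 mm thick, nearly upright rim 3 mm thick; 220 g, give or take a quarter. Origin on its axis, 10 mm above its underside; z up, yaw has no meaning. Pinch it by the rim, one finger inside. Pan and tin may swap places.
- tin_mid (a point): Round aluminium tin, loose, open side up on the bench: 60 mm high, 120 mm across at the rim, 100 mm at the foot, wall 3 mm, floor 4 mm; 160 g, give or take a quarter. Origin on its axis, 30 mm above its underside; z up, yaw has no meaning. Pinch it by the rim.
- riser_edge (a point): Fixed bench riser: plywood board 140 mm deep (x), 270 wide (y), 18 thick, underside 190 mm above the bench, on green posts at its corners (y +-138 mm). Its front faces the bench's middle. This point: middle of the board's lower front edge; x points in under the board. The scoop's handle lies beneath this edge; a hand coming straight down meets the board: reach in tilted 30 to 45 degrees, fingers down and inward.
- scoop_grip (a point): Aluminium weighing scoop with four glands in it, loose, flat on the bench under the riser; empty 160 g, give or take a quarter. This point: middle of its handle, an upright black plate 14 mm thick (y), 26 high, 55 long (x, 27 mm behind to 28 ahead, where the 52 mm high back wall stands), 40 mm above the scoop's underside. x points from handle to mouth, z up.
- scoop_mouth (a point): The scoop's open mouth: middle of the floor's front edge, upper face, 3 mm above the underside, 158 mm ahead of and 37 mm below the handle point; same axes. Floor flat, 130 mm long back wall to mouth, 3 mm thick, no lip; sides 32 mm high, 88 mm apart at the back, 64 at the mouth. The glands begin to slide at 22 to 34 degrees of tip; 50 to 60 degrees empties it.
- gland0_mid (a point): Brass cable gland, loose, in the scoop: hexagon 26 mm across the flats, 13 mm high, with a round neck 19 mm thick and 11 mm high on top; 35 g. Origin 11 mm above its foot, z along its axis.
- gland1_mid (a point): Another such gland.
- gland2_mid (a point): Another such gland.
- gland3_mid (a point): Another such gland.
- carton: Bystander: cardboard carton 80 x 110 x 60 mm on the bench. Origin: centre of its underside.
- tape: Bystander: roll of black tape lying on the riser's board, 84 mm across, 19 mm high. Origin: centre of its underside.
- driver: Bystander: screwdriver lying on the bench, about 200 mm long.
- jar: Bystander: jar 60 mm across, 75 mm high, standing on the riser's board (208 mm above the bench). Origin: centre of its underside.
There are look-alikes about, which are no part of the job. Leave any orange, purple or red look-alike of the part that bears tin_mid alone.

How it is judged:
On the way, in this order (a step that is already met when the one before it is completed fails the run):
1. the pan is on the scale's carrier, level and centred, and let go, while the tin is not yet on it (horizontal distance between pan_mid and scale_carrier below 0.015 m and z of pan_mid in the frame of scale_carrier between 0.006 and 0.014 m and angle between pan_mid's own z axis and vertical below 0.06 rad and contact force between the fingers and pan below 0.1 N and linear speed of pan below 0.03 m/s and horizontal distance between tin_mid and pan_mid above 0.1 m), for 0.2 s.
2. the tin stands in the middle of the pan, let go (horizontal distance between pan_mid and scale_carrier below 0.015 m and z of pan_mid in the frame of scale_carrier between 0.006 and 0.014 m and angle between each of pan_mid, tin_mid's own z axis and vertical below 0.06 rad and horizontal distance between tin_mid and pan_mid below 0.012 m and z of tin_mid in the frame of pan_mid between 0.02 and 0.028 m and contact force between the fingers and tin below 0.1 N and linear speed of tin below 0.03 m/s), for 0.2 s.
3. all four glands are in the tin while the scoop is still held tipped (horizontal distance between each of gland0_mid, gland1_mid, gland2_mid, gland3_mid and tin_mid below 0.052 m and z of gland0_mid in the frame of tin_mid between -0.03 and 0.028 m and z of gland1_mid in the frame of tin_mid between -0.03 and 0.028 m and z of gland2_mid in the frame of tin_mid between -0.03 and 0.028 m and z of gland3_mid in the frame of tin_mid between -0.03 and 0.028 m and angle between scoop_grip's own z axis and vertical above 0.35 rad and contact force between the fingers and scoop above 0.5 N), for 0.1 s.
At the end, for the whole second after the job is handed in: The pan rests level on the carrier, centred within 15 mm; the tin stands on the pan's floor, centred within 12 mm; all four glands lie in the tin below its rim; the scoop lies flat (within 3.5 degrees) on the bench, clear of the scale; all at rest and let go (all of step 2 and horizontal distance between each of gland0_mid, gland1_mid, gland2_mid, gland3_mid and tin_mid below 0.052 m and z of gland0_mid in the frame of tin_mid between -0.03 and 0.028 m and z of gland1_mid in the frame of tin_mid between -0.03 and 0.028 m and z of gland2_mid in the frame of tin_mid between -0.03 and 0.028 m and z of gland3_mid in the frame of tin_mid between -0.03 and 0.028 m and contact force between the fingers and pan below 0.1 N and linear speed of each of pan, scoop below 0.03 m/s and contact force between the fingers and scoop below 0.1 N and angle between scoop_grip's own z axis and vertical below 0.06 rad and height (world z) of scoop_mouth below 0.008 m and contact force between scoop and scale below 0.1 N); the robot touches nothing.
It fails at once if the pan is let fall (more than about 15 mm) or knocked along (contact force between the fingers and pan below 0.05 N and linear speed of pan above 0.55 m/s).
It fails at once if the tin is let fall (more than about 15 mm) or knocked along (contact force between the fingers and tin below 0.05 N and linear speed of tin above 0.55 m/s).
It fails at once if the scoop is let fall (more than about 15 mm) or knocked along (contact force between the fingers and scoop below 0.05 N and linear speed of scoop above 0.55 m/s).
It fails at once if the carton, tape, screwdriver or jar is moved more than 20 mm (distance of any of carton, tape, driver, jar from where it was at the start of the episode above 0.02 m).
It also fails if it takes over 72 s, if anything falls off the work surface, if the arm or the gripper's body presses on something with over 40 N, if the wrist force passes 120 N, or if a joint passes its speed limit or range.

## Working session

There is one attempt and no reset: what is moved stays moved. The work goes in short steps, Python scripts to look and compute and a tool call to move; the robot and the scene stay as the last step left them, time stands still between calls to the robot, and variables do not carry over. Pictures are saved under pics/ and viewed, at most 10 in all, crops included, and the job is handed in when it is done.

Besides the shell and the picture viewer there is one more tool, called after "Emit:" by a JSON object that holds its "fn" and its "kwargs". jog_arm: Moves the arm, as the interface text tells. Its arguments: {"type":"object","properties":{"increments":{"type":"array"},"grip_force":{"type":"number"}},"required":["increments"]}

```bash
ls; mkdir -p pics; cat > h.py <<'E'
import numpy as np, cv2
from scipy.spatial.transform import Rotation as R
from bench import ctrl, vision
def img(n):
    return vision.get_image(n)
def ray(im,u,v,z):
    E=np.array(im["extrinsics"]);Rm=E[:3,:3];t=E[:3,3]
    c=-Rm.T@t;d=Rm.T@np.array([(u-im["cx"])/im["fx"],(v-im["cy"])/im["fy"],1])
    return c+d*(z-c[2])/d[2]
def proj(im,p):
    E=np.array(im["extrinsics"]);q=E[:3,:3]@np.array(p)+E[:3,3]
    return np.array([im["fx"]*q[0]/q[2]+im["cx"],im["fy"]*q[1]/q[2]+im["cy"]])
E
python3 - <<'E'
from h import *
for n in ["scene","top"]:
    im=img(n); cv2.imwrite(f"pics/{n}0.png",im["color"])
    E=np.array(im["extrinsics"]);print(n,im["fx"],(-E[:3,:3].T@E[:3,3]).round(3),E[2,:3].round(2))
    for t in ["scale_carrier","pan_mid","tin_mid","riser_edge","scoop_grip","scoop_mouth","gland0_mid","carton","tape","driver","jar"]:
        print(t,[(np.round(d["bbox"]).tolist(),round(d["conf"],2)) for d in vision.spot_in(n,t)][:5])
s=ctrl.get_state();print(s)
E
```

```text
pics
scene 540.3422005899203 [ 0.878 -0.377  1.039] [-0.29  0.43 -0.86]
scale_carrier [([109.0, 337.0, 275.0, 479.0], 0.69), ([304.0, 386.0, 382.0, 475.0], 0.65)]
pan_mid [([237.0, 225.0, 311.0, 290.0], 0.6)]
tin_mid [([305.0, 272.0, 368.0, 334.0], 0.94), ([440.0, 194.0, 496.0, 249.0], 0.92), ([392.0, 320.0, 457.0, 388.0], 0.78), ([110.0, 257.0, 175.0, 317.0], 0.73), ([251.0, 116.0, 302.0, 164.0], 0.64)]
riser_edge [([317.0, 71.0, 456.0, 223.0], 0.71)]
scoop_grip [([338.0, 142.0, 393.0, 185.0], 0.71)]
scoop_mouth [([337.0, 143.0, 394.0, 184.0], 0.75), ([304.0, 385.0, 382.0, 474.0], 0.22)]
gland0_mid [([367.0, 166.0, 376.0, 169.0], 0.44), ([306.0, 387.0, 383.0, 476.0], 0.16)]
carton [([399.0, 243.0, 462.0, 310.0], 0.83)]
tape [([396.0, 107.0, 433.0, 142.0], 0.55)]
driver [([305.0, 384.0, 381.0, 475.0], 0.69)]
jar [([343.0, 51.0, 375.0, 96.0], 0.91)]
top 458.0153510511857 [0.393 0.062 1.066] [ 0.17  0.   -0.98]
scale_carrier [([439.0, 201.0, 540.0, 307.0], 0.81)]
pan_mid [([301.0, 252.0, 367.0, 322.0], 0.84)]
tin_mid [([404.0, 337.0, 460.0, 396.0], 0.89), ([322.0, 183.0, 373.0, 234.0],
[... 538 characters left out ...]
rray([ 1.16611625,  0.3210261 , -0.07012311,  1.4504945 ,  0.02257709,
        1.37079776, -0.05687579]), 'qd': array([ 9.46931054e-05, -1.12333410e-03,  1.26996801e-03,  1.03460706e-03,
       -1.45306553e-04,  1.68823777e-03,  1.43364043e-03]), 'joint_torque': array([ 4.22318624e-05, -4.91101456e+01, -4.03091423e-01, -3.12764275e+01,
       -6.36179326e-02,  3.38085915e-02,  2.98311204e-05]), 'position': array([ 0.26432687, -0.59385136,  0.2225725 ]), 'tool_rot': array([ 3.07289302e+00,  6.53101813e-01, -8.63639417e-07]), 'ft_force': array([-0.49643696, -0.14004895,  0.42533361]), 'torque': array([-0.04609881,  0.04066214,  0.02116026]), 'grip_force': 0.0, 'grip_width': 0.9991927170797044}
```

View pics/scene0.png

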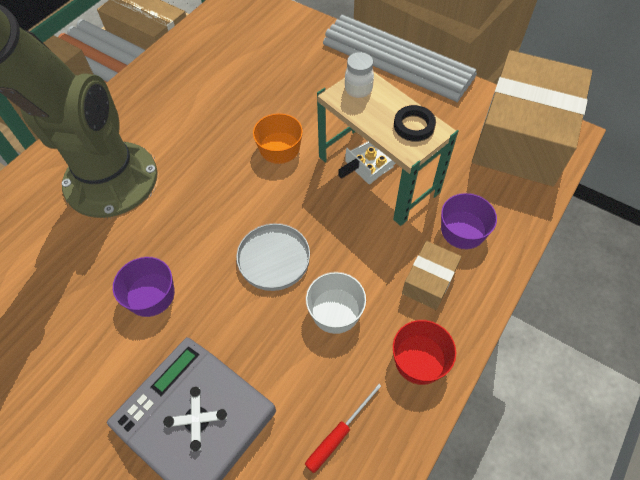

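View pics/top0.png

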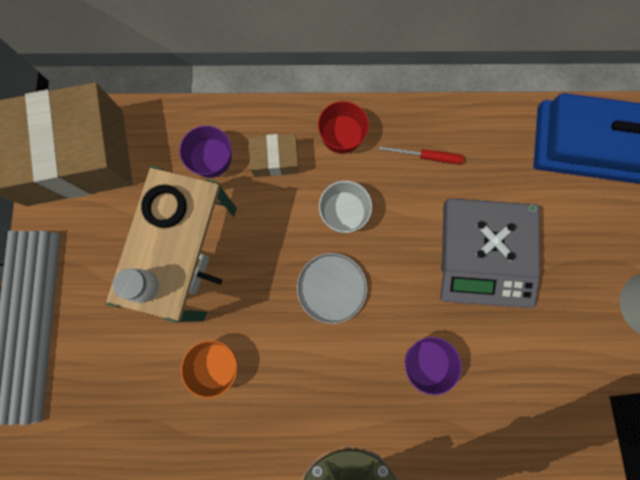

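```bash
cat >> h.py <<'E'
def tri(obs):  # list of (im,u,v): least-squares ray intersection
    A=np.zeros((3,3));b=np.zeros(3)
    for im,u,v in obs:
        E=np.array(im["extrinsics"]);c=-E[:3,:3].T@E[:3,3];d=ray(im,u,v,0)-c;d/=np.linalg.norm(d)
        P=np.eye(3)-np.outer(d,d);A+=P;b+=P@c
    return np.linalg.solve(A,b)
def fitcirc(im,mask,r,z,p0):
    # centre of a circle radius r at height z, whose projection outlines the blob best
    from scipy.optimize import minimize
    a=np.linspace(0,2*np.pi,90);dt=cv2.GaussianBlur(mask.astype(np.float32),(0,0),1.0)
    def f(p):
        s=0
        for q,w in((r-.003,1),(r+.003,-1)):
            uv=np.array([proj(im,[p[0]+q*np.cos(t),p[1]+q*np.sin(t),z]) for t in a],np.float32)
            s-=w*cv2.remap(dt,uv[:,0],uv[:,1],cv2.INTER_LINEAR).mean()
        return s
    return minimize(f,p0,method="Nelder-Mead",options=dict(initial_simplex=[p0,np.add(p0,[.01,0]),np.add(p0,[0,.01])]))
E
python3 - <<'E'
from h import *
s=img("scene");t=img("top")
print("carrier",tri([(s,195,418),(t,496,240)]),ray(t,496,240,.07),ray(s,195,418,.07))
for n,bt,bs,z in[("pan",(301,252,367,322),(237,225,311,290),.02),("tin",(319,180,373,233),(305,272,368,334),.06)]:
    print(n,ray(t,(bt[0]+bt[2])/2,(bt[1]+bt[3])/2,z))
for n,im,p0,r,z in[("pan t",t,(333,287),.08,.02),("tin t",t,(345,206),.06,.06),("pan s",s,(273,256),.08,.02),("tin s",s,(336,297),.06,.06)]:
    hsv=cv2.cvtColor(im["color"],cv2.COLOR_BGR2HSV);m=(hsv[...,1]<60)&(hsv[...,2]>90)
    p=ray(im,*p0,z)[:2];o=fitcirc(im,m,r,z,p);print(n,p.round(3),o.x.round(4),o.fun)
for uv in[(218,184),(183,320),(150,168),(108,303)]:print("board top",ray(t,*uv,.208))
print("board lower front scene",ray(s,409,168,.19),ray(s,318,97,.208))
print("handle end",ray(t,221,281,.053),ray(t,199,273,.053), "scene",ray(s,341,171,.053),ray(s,357,161,.053))
for n,z in[("carton",.06)]:print(n,ray(t,275,155,z))
c=t["color"][150:330,100:250];c=cv2.resize(c,None,fx=4,fy=4,interpolation=cv2.INTER_CUBIC)[:600]
d=cv2.resize(s["color"][130:200,320:420],None,fx=6,fy=6,interpolation=cv2.INTER_CUBIC)
cv2.imwrite("pics/c2.png",d)
c=t["color"][235:315,170:250];cv2.imwrite("pics/c1.png",np.hstack([cv2.resize(c,(340,340),interpolation=cv2.INTER_CUBIC),cv2.resize(d,(460,340))]))
E
```

```text
carrier [ 0.56111144 -0.32494232  0.07212629] [ 0.56088144 -0.32652325  0.07      ] [ 0.56108678 -0.32414724  0.07      ]
pan [0.46193134 0.02930145 0.02      ]
tin [0.64015669 0.00199267 0.06      ]
pan t [0.462 0.032] [0.4612 0.0349] -0.746678352355957
tin t [0.641 0.004] [0.6414 0.004 ] -0.7448127269744873
pan s [0.465 0.033] [0.4633 0.0348] -0.6679600477218628
tin s [0.641 0.009] [0.6423 0.0053] -0.6414583921432495
board top [0.64946308 0.25903445 0.208     ]
board top [0.38942302 0.314353   0.208     ]
board top [0.68239848 0.39348824 0.208     ]
board top [0.42078714 0.4555049  0.208     ]
board lower front scene [0.64287703 0.27338103 0.19      ] [0.39336302 0.32335878 0.208     ]
handle end [0.47352111 0.27997532 0.053     ] [0.49135214 0.32943372 0.053     ] scene [0.47776614 0.28619972 0.053     ] [0.49339552 0.33118115 0.053     ]
carton [0.76262076 0.16398788 0.06      ]
```

View pics/c1.png

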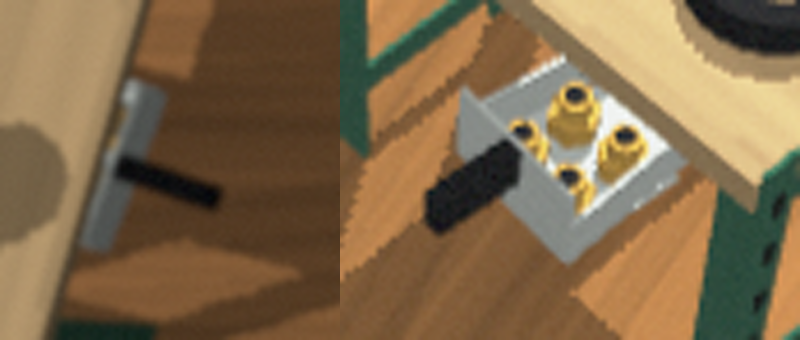

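```bash
cat >> h.py <<'E'
def Rv(theta,tilt=0,pitch=0):
    """tool down with closing axis y at world angle theta (deg); tilt deg: fingers lean towards -y; pitch: fingers lean toward +x of tool"""
    a=np.radians(theta+90);x=[np.cos(a),np.sin(a),0];y=[np.sin(a),-np.cos(a),0]
    return R.from_matrix(np.array([x,y,[0,0,-1]]).T)*R.from_euler("x",tilt,degrees=True)*R.from_euler("y",pitch,degrees=True)
def plan(wps,p=None,r=None,vmax=.195,wmax=33):
    """wps: list of (pos,Rot[,nseg]); prints tool-frame deltas per call, total from call's start"""
    s=ctrl.get_state()
    p=np.array(s["position"]) if p is None else np.array(p);r=R.from_rotvec(s["tool_rot"]) if r is None else r
    for w in wps:
        P=np.array(w[0]);Q=w[1]
        n=int(max(1,np.ceil(np.linalg.norm(P-p)/vmax),np.ceil((r.inv()*Q).magnitude()/np.radians(wmax))))
        if len(w)>2:n=max(n,w[2])
        for k in range(n):
            f=1/(n-k);d=r.inv().apply((P-p)*f)*1000;w_=(r.inv()*Q).as_rotvec()*f
            d=np.round(d,1 if False else 0);w_=np.round(w_,3)
            print("  t",d.astype(int).tolist(),"w",w_.tolist(),"rows>=%d"%np.ceil(max(np.linalg.norm(d)/41.7,np.degrees(np.linalg.norm(w_))/7.16)))
            p=p+r.apply(d/1000);r=r*R.from_rotvec(w_)
        print(" -> ",p.round(4),r.as_rotvec().round(3))
    return p,r
def where():
    s=ctrl.get_state();r=R.from_rotvec(s["tool_rot"]);y=r.as_matrix()[:,1]
    print("t",round(s["time"],2),"p",np.round(s["position"],4),"yang",np.degrees(np.arctan2(y[1],y[0])).round(1),"z",r.as_matrix()[:,2].round(3),"grip",round(s["grip_width"],3),round(s["grip_force"],1),"F",np.round(s["ft_force"],1),"q",np.round(s["joint_positions"],2))
    return np.array(s["position"]),r
E
python3 - <<'E'
from h import *
th=35;c=np.array([.462,.0348,0]);g=c+.0785*np.array([np.cos(np.radians(th)),np.sin(np.radians(th)),0])
plan([(g+[0,0,.12],Rv(th))])
E
```

```text
t [128, -127, 26] w [0.0, 0.0, -0.441] rows>=5
  t [170, -60, 26] w [-0.0, 0.0, -0.441] rows>=5
  t [180, 18, 25] w [-0.0, 0.0, -0.44] rows>=5
  t [155, 94, 26] w [-0.0, 0.0, -0.441] rows>=5
 ->  [0.5268 0.0795 0.1195] [ 1.45   2.787 -0.   ]
```

Emit:
{"fn": "jog_arm", "kwargs": {"increments": [{"tx": 26,"ty": -25,"tz": 5,"wz": -0.088,"gripper": 1},{"tx": 51,"ty": -51,"tz": 10,"wz": -0.176,"gripper": 1},{"tx": 77,"ty": -76,"tz": 16,"wz": -0.265,"gripper": 1},{"tx": 102,"ty": -102,"tz": 21,"wz": -0.353,"gripper": 1},{"tx": 128,"ty": -127,"tz": 26,"wz": -0.441,"gripper": 1}]}}

```text
validation failed for argument at $.in...
```

Emit:
{"fn": "jog_arm", "kwargs": {"increments": [{"tx": 34,"ty": -12,"tz": 5,"wz": -0.088,"gripper": 1},{"tx": 68,"ty": -24,"tz": 10,"wz": -0.176,"gripper": 1},{"tx": 102,"ty": -36,"tz": 16,"wz": -0.265,"gripper": 1},{"tx": 136,"ty": -48,"tz": 21,"wz": -0.353,"gripper": 1},{"tx": 170,"ty": -60,"tz": 26,"wz": -0.441,"gripper": 1}]}}

```text
validation failed for argument at $.in...
```

Emit:
{"fn": "jog_arm", "kwargs": {"increments": [{"tx": 36,"ty": 4,"tz": 5,"wz": -0.088,"gripper": 1},{"tx": 72,"ty": 7,"tz": 10,"wz": -0.176,"gripper": 1},{"tx": 108,"ty": 11,"tz": 15,"wz": -0.264,"gripper": 1},{"tx": 144,"ty": 14,"tz": 20,"wz": -0.352,"gripper": 1},{"tx": 180,"ty": 18,"tz": 25,"wz": -0.44,"gripper": 1}]}}

```text
validation failed for argument at $.in...
```

Emit:
{"fn": "jog_arm", "kwargs": {"increments": [{"tx": 40,"ty": 23,"tz": 6,"wz": -0.11,"gripper": 1},{"tx": 80,"ty": 47,"tz": 13,"wz": -0.22,"gripper": 1},{"tx": 118,"ty": 71,"tz": 19,"wz": -0.34,"gripper": 1},{"tx": 155,"ty": 94,"tz": 26,"wz": -0.441,"gripper": 1},{"tx": 155,"ty": 94,"tz": 26,"wz": -0.441,"gripper": 1}]}}

```text
validation failed for argument at $.in...
```

```bash
python3 - <<'E'
from h import *
where()
w=img("wrist");cv2.imwrite("pics/w1.png",w["color"])
th=35;c=np.array([.462,.0348,0]);g=c+.0785*np.array([np.cos(np.radians(th)),np.sin(np.radians(th)),0])
plan([(g+[0,0,.03],Rv(th)),(g+[0,0,.0085],Rv(th))])
for n,p,r in(("pan",[.462,.0348,.02],.08),("tin",[.642,.0045,.06],.06)):
    a=np.linspace(0,2*np.pi,13);print(n,[proj(w,[p[0]+r*np.cos(t),p[1]+r*np.sin(t),p[2]]).round().astype(int).tolist() for t in a])
E
```

```text
t 1.3 p [ 0.2643 -0.5939  0.2226] yang -66.0 z [-0. -0. -1.] grip 1.0 0.0 F [0.7 0.1 0.7] q [ 1.17  0.32 -0.07  1.45  0.02  1.37 -0.06]
  t [128, -127, 48] w [0.0, 0.0, -0.441] rows>=5
  t [171, -60, 48] w [-0.0, 0.0, -0.441] rows>=5
  t [180, 18, 48] w [-0.0, 0.0, -0.44] rows>=5
  t [155, 93, 49] w [-0.0, 0.0, -0.441] rows>=5
 ->  [0.5265 0.0801 0.0295] [ 1.45   2.787 -0.   ]
  t [0, 0, 21] w [-0.0, 0.0, 0.0] rows>=1
 ->  [0.5265 0.0801 0.0085] [ 1.45   2.787 -0.   ]
pan [[-448, -624], [-522, -640], [-572, -602], [-583, -523], [-556, -431], [-501, -350], [-434, -300], [-371, -287], [-324, -316], [-306, -380], [-323, -468], [-374, -558], [-448, -624]]
tin [[-571, -1304], [-653, -1327], [-705, -1273], [-712, -1163], [-677, -1035], [-612, -923], [-538, -853], [-469, -837], [-421, -876], [-404, -964], [-427, -1086], [-487, -1212], [-571, -1304]]
```

View pics/w1.png

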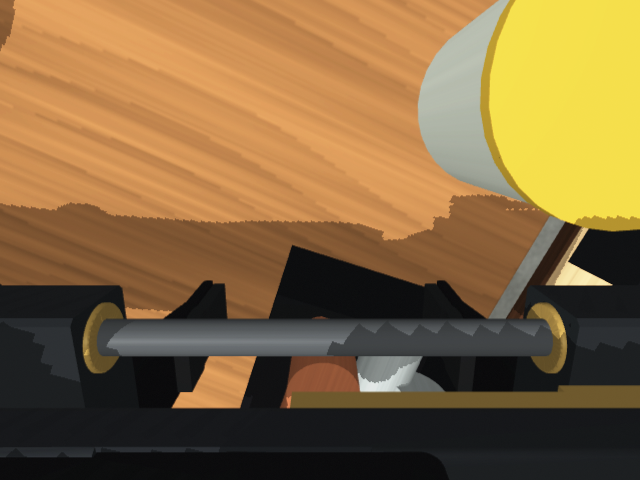

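Emit:
{"fn": "jog_arm", "kwargs": {"increments": [{"tx": 26,"ty": -25,"tz": 5,"wx": 0,"wy": 0,"wz": -0.088,"gripper": 1},{"tx": 51,"ty": -51,"tz": 10,"wx": 0,"wy": 0,"wz": -0.176,"gripper": 1},{"tx": 77,"ty": -76,"tz": 16,"wx": 0,"wy": 0,"wz": -0.265,"gripper": 1},{"tx": 102,"ty": -102,"tz": 21,"wx": 0,"wy": 0,"wz": -0.353,"gripper": 1},{"tx": 128,"ty": -127,"tz": 26,"wx": 0,"wy": 0,"wz": -0.441,"gripper": 1}]}}

```text
time: 1.77
position: [0.3298, -0.4241, 0.1964]
tool_rot: [2.853, 1.315, -0.0]
ft_force: [0.1, 0.8, -0.8]
grip_width: 1.001
grip_force: 0.0
```

Emit:
{"fn": "jog_arm", "kwargs": {"increments": [{"tx": 34,"ty": -12,"tz": 5,"wx": 0,"wy": 0,"wz": -0.088,"gripper": 1},{"tx": 68,"ty": -24,"tz": 10,"wx": 0,"wy": 0,"wz": -0.176,"gripper": 1},{"tx": 102,"ty": -36,"tz": 16,"wx": 0,"wy": 0,"wz": -0.265,"gripper": 1},{"tx": 136,"ty": -48,"tz": 21,"wx": 0,"wy": 0,"wz": -0.353,"gripper": 1},{"tx": 170,"ty": -60,"tz": 26,"wx": 0,"wy": 0,"wz": -0.441,"gripper": 1}]}}

```text
time: 2.18
position: [0.3954, -0.2562, 0.1706]
tool_rot: [2.496, 1.907, -0.0]
ft_force: [0.3, -0.4, 0.3]
grip_width: 0.996
grip_force: 0.0
```

Emit:
{"fn": "jog_arm", "kwargs": {"increments": [{"tx": 36,"ty": 4,"tz": 5,"wx": 0,"wy": 0,"wz": -0.088,"gripper": 1},{"tx": 72,"ty": 7,"tz": 10,"wx": 0,"wy": 0,"wz": -0.176,"gripper": 1},{"tx": 108,"ty": 11,"tz": 15,"wx": 0,"wy": 0,"wz": -0.264,"gripper": 1},{"tx": 144,"ty": 14,"tz": 20,"wx": 0,"wy": 0,"wz": -0.352,"gripper": 1},{"tx": 180,"ty": 18,"tz": 25,"wx": 0,"wy": 0,"wz": -0.44,"gripper": 1}]}}

```text
time: 2.6
position: [0.4608, -0.0875, 0.1458]
tool_rot: [2.019, 2.405, -0.0]
ft_force: [0.6, -0.3, -0.5]
grip_width: 1.001
grip_force: 0.0
```

Emit:
{"fn": "jog_arm", "kwargs": {"increments": [{"tx": 35,"ty": 20,"tz": 6,"wx": 0,"wy": 0,"wz": -0.11,"gripper": 1},{"tx": 70,"ty": 41,"tz": 13,"wx": 0,"wy": 0,"wz": -0.22,"gripper": 1},{"tx": 105,"ty": 62,"tz": 19,"wx": 0,"wy": 0,"wz": -0.33,"gripper": 1},{"tx": 140,"ty": 83,"tz": 25,"wx": 0,"wy": 0,"wz": -0.43,"gripper": 1},{"tx": 155,"ty": 94,"tz": 26,"wx": 0,"wy": 0,"wz": -0.441,"gripper": 1}]}}

```text
time: 3.02
position: [0.527, 0.0859, 0.1193]
tool_rot: [-1.436, -2.793, -0.005]
ft_force: [-0.7, 0.8, 0.4]
grip_width: 1.002
grip_force: 0.0
```

```bash
python3 - <<'E'
from h import *
where()
w=img("wrist");
th=35;c=np.array([.462,.0348,0]);g=c+.0785*np.array([np.cos(np.radians(th)),np.sin(np.radians(th)),0])
plan([(g+[0,0,.03],Rv(th)),(g+[0,0,.0085],Rv(th))])
I=w["color"].copy()
for n,p,r in(("pan",[.462,.0348,.02],.08),("tin",[.642,.0045,.06],.06)):
    for t in np.linspace(0,2*np.pi,60):
        u=proj(w,[p[0]+r*np.cos(t),p[1]+r*np.sin(t),p[2]])
        cv2.circle(I,tuple(int(k) for k in u.round()),2,(0,0,255),-1)
cv2.imwrite("pics/w2.png",I)
E
```

```text
t 3.02 p [0.527  0.0859 0.1193] yang 35.6 z [ 0.     0.003 -1.   ] grip 1.002 0.0 F [-0.7  0.8  0.4] q [ 0.47  0.22 -0.75  1.85  0.17  1.13  0.28]
  t [-6, -7, 90] w [0.005, -0.003, 0.01] rows>=3
 ->  [0.526  0.0794 0.0295] [-1.45  -2.786  0.   ]
  t [0, 0, 21] w [-0.0, -0.0, -0.0] rows>=1
 ->  [0.526  0.0794 0.0085] [-1.45  -2.786  0.   ]
```

View pics/w2.png

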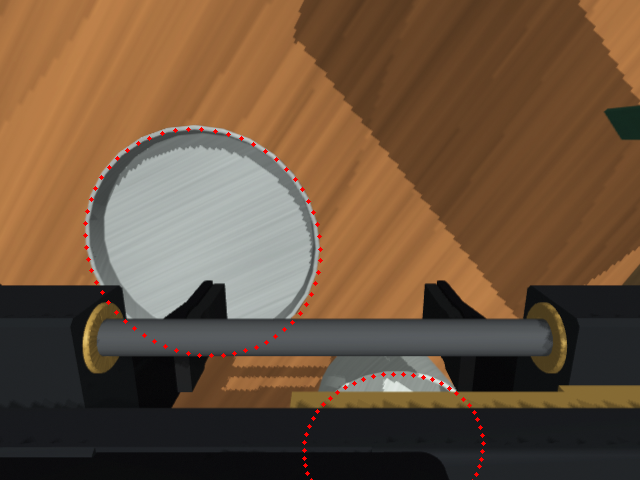

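```bash
python3 - <<'E'
from h import *
where()
E
```

```text
t 3.07 p [0.5281 0.0879 0.1196] yang 35.6 z [ 0.002  0.005 -1.   ] grip 1.006 0.0 F [0.9 2.1 0.8] q [ 0.47  0.23 -0.75  1.84  0.16  1.13  0.28]
```

Emit:
{"fn": "jog_arm", "kwargs": {"increments": [{"tx": 0,"ty": 0,"tz": 20,"wx": 0,"wy": 0,"wz": 0,"gripper": 1},{"tx": 0,"ty": 0,"tz": 40,"wx": 0,"wy": 0,"wz": 0,"gripper": 1},{"tx": 0,"ty": 0,"tz": 60,"wx": 0,"wy": 0,"wz": 0,"gripper": 1},{"tx": 0,"ty": 0,"tz": 75,"wx": 0,"wy": 0,"wz": 0,"gripper": 1},{"tx": 0,"ty": 0,"tz": 80,"wx": 0,"wy": 0,"wz": 0,"gripper": 1}]}}

```text
time: 3.48
position: [0.5251, 0.0787, 0.0373]
tool_rot: [-1.45, -2.783, 0.003]
ft_force: [-0.6, -0.5, -0.3]
grip_width: 0.997
grip_force: 0.0
```

```bash
python3 - <<'E'
from h import *
where()
E
```

```text
t 3.48 p [0.5251 0.0787 0.0373] yang 35.0 z [-0.004 -0.    -1.   ] grip 0.997 0.0 F [-0.6 -0.5 -0.3] q [ 0.43  0.33 -0.72  1.92  0.26  0.99  0.21]
```

Emit:
{"fn": "jog_arm", "kwargs": {"increments": [{"tx": 0,"ty": 0,"tz": 12,"wx": 0,"wy": 0,"wz": 0,"gripper": 1},{"tx": 0,"ty": 0,"tz": 22,"wx": 0,"wy": 0,"wz": 0,"gripper": 0.6},{"tx": 0,"ty": 0,"tz": 29,"wx": 0,"wy": 0,"wz": 0,"gripper": 0.3},{"tx": 0,"ty": 0,"tz": 31,"wx": 0,"wy": 0,"wz": 0,"gripper": 0.2},{"tx": 0,"ty": 0,"tz": 31,"wx": 0,"wy": 0,"wz": 0,"gripper": 0.2}], "grip_force": 55}}

```text
time: 3.9
position: [0.5266, 0.0795, 0.0081]
tool_rot: [-1.45, -2.786, 0.001]
ft_force: [0.4, -0.2, 0.5]
grip_width: 0.786
grip_force: 0.0
```

Emit:
{"fn": "jog_arm", "kwargs": {"increments": [{"tx": 0,"ty": 0,"tz": 0,"wx": 0,"wy": 0,"wz": 0,"gripper": 0.1},{"tx": 0,"ty": 0,"tz": 0,"wx": 0,"wy": 0,"wz": 0,"gripper": 0},{"tx": 0,"ty": 0,"tz": 0,"wx": 0,"wy": 0,"wz": 0,"gripper": 0},{"tx": 0,"ty": 0,"tz": 0,"wx": 0,"wy": 0,"wz": 0,"gripper": 0},{"tx": 0,"ty": 0,"tz": 0,"wx": 0,"wy": 0,"wz": 0,"gripper": 0}], "grip_force": 55}}

```text
time: 4.32
position: [0.5271, 0.0795, 0.0089]
tool_rot: [1.45, 2.786, 0.0]
ft_force: [-1.3, 0.4, 0.2]
grip_width: 0.401
grip_force: 0.0
```

```bash
python3 - <<'E'
from h import *
where()
E
```

```text
t 4.32 p [0.5271 0.0795 0.0089] yang 35.0 z [ 0.001 -0.    -1.   ] grip 0.401 0.0 F [-1.3  0.4  0.2] q [ 0.41  0.37 -0.7   1.94  0.3   0.93  0.18]
```

Emit:
{"fn": "jog_arm", "kwargs": {"increments": [{"tx": 0,"ty": 0,"tz": 0,"wx": 0,"wy": 0,"wz": 0,"gripper": 0},{"tx": 0,"ty": 0,"tz": 0,"wx": 0,"wy": 0,"wz": 0,"gripper": 0},{"tx": 0,"ty": 0,"tz": 0,"wx": 0,"wy": 0,"wz": 0,"gripper": 0},{"tx": 0,"ty": 0,"tz": 0,"wx": 0,"wy": 0,"wz": 0,"gripper": 0},{"tx": 0,"ty": 0,"tz": 0,"wx": 0,"wy": 0,"wz": 0,"gripper": 0}]}}

```text
time: 4.73
position: [0.5266, 0.0793, 0.0084]
tool_rot: [-1.45, -2.787, 0.001]
ft_force: [0.4, 0.0, 0.6]
grip_width: 0.046
grip_force: 15.2
```

Emit:
{"fn": "jog_arm", "kwargs": {"increments": [{"tx": 0,"ty": 0,"tz": 0,"wx": 0,"wy": 0,"wz": 0,"gripper": 0},{"tx": 0,"ty": 0,"tz": -3,"wx": 0,"wy": 0,"wz": 0,"gripper": 0},{"tx": 0,"ty": 0,"tz": -12,"wx": 0,"wy": 0,"wz": 0,"gripper": 0},{"tx": 0,"ty": 0,"tz": -25,"wx": 0,"wy": 0,"wz": 0,"gripper": 0},{"tx": 0,"ty": 0,"tz": -40,"wx": 0,"wy": 0,"wz": 0,"gripper": 0}]}}

```text
time: 5.15
position: [0.5263, 0.08, 0.0491]
tool_rot: [-1.45, -2.785, -0.001]
ft_force: [-0.2, 0.5, -2.8]
grip_width: 0.028
grip_force: 55.0
```

```bash
python3 - <<'E'
from h import *
where()
E
```

```text
t 5.15 p [0.5263 0.08   0.0491] yang 35.0 z [-0.001  0.001 -1.   ] grip 0.028 55.0 F [-0.2  0.5 -2.8] q [ 0.44  0.31 -0.72  1.91  0.24  1.01  0.22]
```

```bash
python3 - <<'E'
from h import *
p=[.5268,.0795,.0485]
plan([([.583,-.12,.16],Rv(17)),([.6393,-.3253,.12],Rv(0))],p,Rv(35))
E
```

```text
t [-98, -34, -56] w [0.0, 0.0, 0.157] rows>=3
  t [-102, -19, -55] w [0.0, 0.0, 0.157] rows>=3
 ->  [ 0.5828 -0.1203  0.1595] [1.868 2.526 0.   ]
  t [-106, -3, 20] w [0.0, 0.0, 0.148] rows>=3
  t [-106, 13, 20] w [0.0, 0.0, 0.149] rows>=3
 ->  [ 0.6395 -0.3254  0.1195] [2.222 2.221 0.   ]
```

Emit:
{"fn": "jog_arm", "kwargs": {"increments": [{"tx": -10,"ty": -3,"tz": -12,"wx": 0,"wy": 0,"wz": 0.03,"gripper": 0},{"tx": -30,"ty": -10,"tz": -25,"wx": 0,"wy": 0,"wz": 0.06,"gripper": 0},{"tx": -52,"ty": -18,"tz": -36,"wx": 0,"wy": 0,"wz": 0.09,"gripper": 0},{"tx": -75,"ty": -26,"tz": -46,"wx": 0,"wy": 0,"wz": 0.125,"gripper": 0},{"tx": -98,"ty": -34,"tz": -56,"wx": 0,"wy": 0,"wz": 0.157,"gripper": 0}]}}

```text
time: 5.57
position: [0.5559, -0.0218, 0.1063]
tool_rot: [1.668, 2.66, 0.001]
ft_force: [1.1, 0.7, -2.8]
grip_width: 0.028
grip_force: 55.0
```

Emit:
{"fn": "jog_arm", "kwargs": {"increments": [{"tx": -20,"ty": -4,"tz": -11,"wx": 0,"wy": 0,"wz": 0.03,"gripper": 0},{"tx": -41,"ty": -8,"tz": -22,"wx": 0,"wy": 0,"wz": 0.06,"gripper": 0},{"tx": -61,"ty": -11,"tz": -33,"wx": 0,"wy": 0,"wz": 0.09,"gripper": 0},{"tx": -82,"ty": -15,"tz": -44,"wx": 0,"wy": 0,"wz": 0.125,"gripper": 0},{"tx": -102,"ty": -19,"tz": -55,"wx": 0,"wy": 0,"wz": 0.157,"gripper": 0}]}}

```text
time: 5.98
position: [0.5832, -0.1221, 0.1611]
tool_rot: [1.872, 2.521, 0.001]
ft_force: [0.7, -0.4, -1.9]
grip_width: 0.028
grip_force: 55.0
```

Emit:
{"fn": "jog_arm", "kwargs": {"increments": [{"tx": -21,"ty": -1,"tz": 2,"wx": 0,"wy": 0,"wz": 0.03,"gripper": 0},{"tx": -42,"ty": -1,"tz": 6,"wx": 0,"wy": 0,"wz": 0.06,"gripper": 0},{"tx": -64,"ty": -2,"tz": 11,"wx": 0,"wy": 0,"wz": 0.09,"gripper": 0},{"tx": -85,"ty": -2,"tz": 16,"wx": 0,"wy": 0,"wz": 0.12,"gripper": 0},{"tx": -106,"ty": -3,"tz": 20,"wx": 0,"wy": 0,"wz": 0.148,"gripper": 0}]}}

```text
time: 6.4
position: [0.6105, -0.2242, 0.1376]
tool_rot: [-2.052, -2.376, 0.001]
ft_force: [0.3, 0.9, -1.8]
grip_width: 0.027
grip_force: 55.0
```

Emit:
{"fn": "jog_arm", "kwargs": {"increments": [{"tx": -28,"ty": 3,"tz": 6,"wx": 0,"wy": 0,"wz": 0.04,"gripper": 0},{"tx": -58,"ty": 7,"tz": 12,"wx": 0,"wy": 0,"wz": 0.08,"gripper": 0},{"tx": -85,"ty": 10,"tz": 17,"wx": 0,"wy": 0,"wz": 0.12,"gripper": 0},{"tx": -101,"ty": 12,"tz": 20,"wx": 0,"wy": 0,"wz": 0.149,"gripper": 0},{"tx": -106,"ty": 13,"tz": 20,"wx": 0,"wy": 0,"wz": 0.149,"gripper": 0}]}}

```text
time: 6.82
position: [0.6376, -0.3306, 0.1161]
tool_rot: [-2.227, -2.212, 0.005]
ft_force: [-0.1, -0.3, -2.3]
grip_width: 0.031
grip_force: 55.0
```

```bash
python3 - <<'E'
from h import *
where()
s=img("scene");t=img("top");where()
cv2.imwrite("pics/p1.png",np.hstack([cv2.resize(s["color"][280:480,80:300],(400,364)),cv2.resize(t["color"][170:330,400:576],(400,364))]))
E
```

```text
t 6.82 p [ 0.6376 -0.3306  0.1161] yang -0.4 z [-0.004 -0.001 -1.   ] grip 0.031 55.0 F [-0.1 -0.3 -2.3] q [ 0.73  0.56 -0.43  1.37  0.24  1.26  0.29]
t 6.92 p [ 0.6387 -0.3265  0.1177] yang -0.1 z [-0.002  0.001 -1.   ] grip 0.03 55.0 F [-0.   0.8 -2.3] q [ 0.73  0.56 -0.43  1.37  0.23  1.26  0.29]
```

View pics/p1.png

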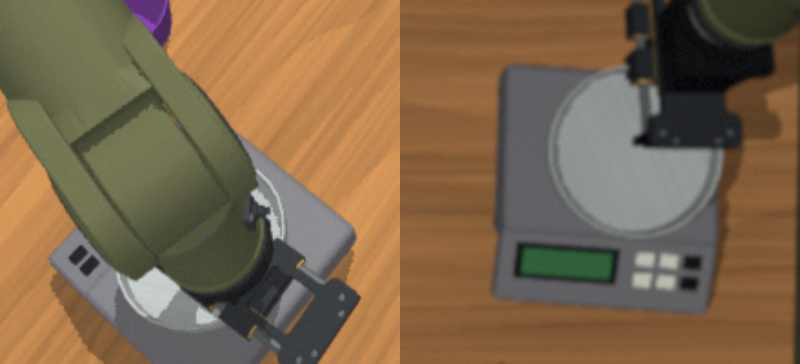

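Emit:
{"fn": "jog_arm", "kwargs": {"increments": [{"tx": 0,"ty": 0,"tz": 7,"wx": 0,"wy": 0,"wz": 0,"gripper": 0},{"tx": 0,"ty": 0,"tz": 16,"wx": 0,"wy": 0,"wz": 0,"gripper": 0},{"tx": 0,"ty": 0,"tz": 23,"wx": 0,"wy": 0,"wz": 0,"gripper": 0},{"tx": 0,"ty": 0,"tz": 28,"wx": 0,"wy": 0,"wz": 0,"gripper": 0},{"tx": 0,"ty": 0,"tz": 30,"wx": 0,"wy": 0,"wz": 0,"gripper": 0}]}}

```text
time: 7.33
position: [0.6395, -0.3241, 0.0889]
tool_rot: [-2.219, -2.222, -0.0]
ft_force: [0.4, 1.0, 1.4]
grip_width: 0.023
grip_force: 54.6
```

```bash
python3 - <<'E'
from h import *
t=img("top");p,r=where();print((p-.0785*r.as_matrix()[:,1]).round(4))
hsv=cv2.cvtColor(t["color"],cv2.COLOR_BGR2HSV);m=(hsv[...,2]>135)&(hsv[...,1]<50);z=p[2]+.0115
for q in((.56,-.325),(.564,-.32)):
    o=fitcirc(t,m,.08,z,q);print(o.x.round(4),o.fun)
I=t["color"].copy()
for a in np.linspace(0,6.28,60):cv2.circle(I,tuple(int(k) for k in proj(t,[o.x[0]+.08*np.cos(a),o.x[1]+.08*np.sin(a),z]).round()),0,(0,0,255),-1)
cv2.imwrite("pics/p2.png",cv2.resize(I[170:330,400:576],None,fx=3,fy=3))
E
```

```text
t 7.38 p [ 0.6394 -0.3243  0.089 ] yang 0.1 z [-0.001  0.001 -1.   ] grip 0.027 54.6 F [-0.5  0.5  1.1] q [ 0.73  0.58 -0.43  1.4   0.25  1.21  0.28]
[ 0.5609 -0.3243  0.0891]
[ 0.5614 -0.3273] -0.2705119550228119
[ 0.5615 -0.3272] -0.2705111503601074
```

View pics/p2.png

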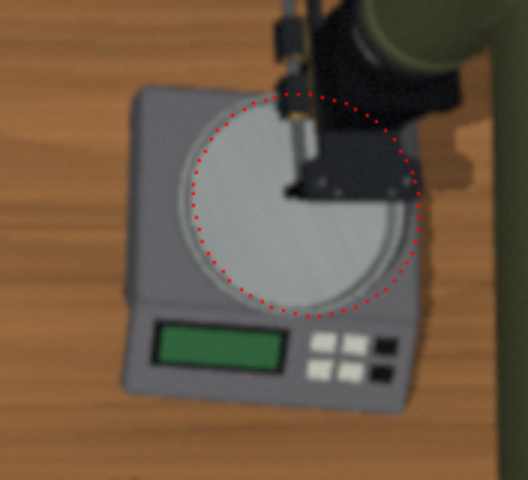

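```bash
python3 - <<'E'
from h import *
t=img("top");g=cv2.cvtColor(t["color"],cv2.COLOR_BGR2GRAY)
print("row240",g[238:242,452:545].mean(0).astype(int).tolist())
print("col490",g[190:290,486:490].mean(1).astype(int).tolist())
for z in(.093,.1):print([proj(t,[.561+a,-.3255+b,z]).round(1).tolist() for a,b in((0,.08),(0,-.08),(.08,0),(-.08,0))])
E
```

```text
row240 [99, 98, 98, 99, 98, 96, 96, 109, 123, 115, 105, 115, 137, 145, 145, 145, 145, 145, 145, 146, 146, 145, 145, 146, 146, 146, 145, 147, 147, 148, 148, 147, 148, 149, 149, 148, 148, 148, 148, 148, 148, 149, 149, 150, 149, 149, 150, 150, 149, 149, 147, 145, 143, 144, 144, 144, 143, 143, 144, 145, 146, 146, 145, 145, 145, 144, 144, 146, 147, 146, 146, 145, 145, 144, 143, 141, 132, 113, 102, 104, 118, 126, 101, 72, 64, 74, 77, 72, 68, 67, 69, 81, 98]
col490 [108, 107, 106, 104, 106, 108, 108, 107, 107, 104, 97, 100, 111, 108, 108, 126, 141, 145, 144, 144, 144, 144, 145, 145, 144, 145, 143, 143, 143, 144, 144, 145, 145, 145, 146, 146, 146, 147, 146, 146, 147, 146, 146, 147, 147, 147, 147, 148, 147, 148, 148, 149, 149, 150, 150, 149, 149, 149, 149, 149, 148, 148, 148, 148, 148, 148, 148, 147, 147, 146, 147, 147, 146, 147, 146, 146, 147, 147, 146, 139, 128, 119, 114, 108, 98, 96, 98, 94, 78, 49, 42, 60, 75, 77, 77, 77, 77, 76, 77, 77]
[[462.3, 238.3], [536.8, 238.1], [497.0, 202.0], [502.3, 275.3]]
[[463.3, 237.7], [538.4, 237.5], [498.2, 201.2], [503.6, 275.0]]
```

Emit:
{"fn": "jog_arm", "kwargs": {"increments": [{"tx": 0,"ty": 0,"tz": -6,"wx": 0,"wy": 0,"wz": 0,"gripper": 0},{"tx": -5,"ty": 0,"tz": -6,"wx": 0,"wy": 0,"wz": 0,"gripper": 0},{"tx": -8,"ty": 0,"tz": -6,"wx": 0,"wy": 0,"wz": 0,"gripper": 0},{"tx": -8,"ty": 0,"tz": -2,"wx": 0,"wy": 0,"wz": 0,"gripper": 0},{"tx": -8,"ty": 0,"tz": 2,"wx": 0,"wy": 0,"wz": 0,"gripper": 0}]}}

```text
time: 7.85
position: [0.64, -0.3347, 0.0881]
tool_rot: [2.221, 2.219, 0.0]
ft_force: [1.9, -0.6, 1.5]
grip_width: 0.025
grip_force: 54.7
```

Emit:
{"fn": "jog_arm", "kwargs": {"increments": [{"tx": 0,"ty": 0,"tz": 1,"wx": 0,"wy": 0,"wz": 0,"gripper": 0},{"tx": 0,"ty": 0,"tz": 2,"wx": 0,"wy": 0,"wz": 0,"gripper": 0},{"tx": 0,"ty": 0,"tz": 3,"wx": 0,"wy": 0,"wz": 0,"gripper": 0},{"tx": 0,"ty": 0,"tz": 4,"wx": 0,"wy": 0,"wz": 0,"gripper": 0},{"tx": 0,"ty": 0,"tz": 4,"wx": 0,"wy": 0,"wz": 0,"gripper": 0}]}}

```text
time: 8.27
position: [0.64, -0.3335, 0.0838]
tool_rot: [2.221, 2.221, 0.0]
ft_force: [1.9, -0.9, 3.2]
grip_width: 0.029
grip_force: 55.1
```

```bash
cat >> h.py <<'E'
def panedges():
    t=img("top");g=cv2.cvtColor(t["color"],cv2.COLOR_BGR2GRAY)
    print("row240",g[238:242,452:470].mean(0).astype(int).tolist(),g[238:242,522:545].mean(0).astype(int).tolist())
    print("col490",g[195:210,486:490].mean(1).astype(int).tolist(),g[265:285,486:490].mean(1).astype(int).tolist())
    return t
E
python3 - <<'E'
from h import *
where();panedges()
E
```

```text
t 8.27 p [ 0.64   -0.3335  0.0838] yang 0.0 z [ 0.001 -0.001 -1.   ] grip 0.029 55.1 F [ 1.9 -0.9  3.2] q [ 0.73  0.59 -0.42  1.39  0.25  1.21  0.29]
row240 [98, 98, 98, 97, 98, 97, 98, 97, 97, 97, 95, 95, 112, 124, 113, 101, 115, 136] [141, 141, 142, 142, 142, 142, 141, 141, 139, 138, 134, 122, 105, 99, 106, 117, 115, 84, 65, 65, 68, 67, 68]
col490 [107, 108, 107, 107, 105, 92, 86, 96, 111, 110, 105, 119, 134, 142, 142] [143, 138, 129, 121, 121, 118, 107, 95, 89, 92, 96, 98, 94, 77, 49, 41, 60, 74, 77, 77]
```

Emit:
{"fn": "jog_arm", "kwargs": {"increments": [{"tx": 1,"ty": 0,"tz": 1,"wx": 0,"wy": 0,"wz": 0,"gripper": 0},{"tx": 2,"ty": 0,"tz": 2,"wx": 0,"wy": 0,"wz": 0,"gripper": 0},{"tx": 2,"ty": 0,"tz": 2,"wx": 0,"wy": 0,"wz": 0,"gripper": 0},{"tx": 2,"ty": 0,"tz": 2,"wx": 0,"wy": 0,"wz": 0,"gripper": 0.05},{"tx": 2,"ty": 0,"tz": 2,"wx": 0,"wy": 0,"wz": 0,"gripper": 0.3}], "grip_force": 15}}

```text
time: 8.73
position: [0.6393, -0.3309, 0.0812]
tool_rot: [-2.221, -2.22, -0.0]
ft_force: [-0.2, 0.6, 0.5]
grip_width: 0.071
grip_force: 0.0
```

Emit:
{"fn": "jog_arm", "kwargs": {"increments": [{"tx": 0,"ty": 0,"tz": 0,"wx": 0,"wy": 0,"wz": 0,"gripper": 0.4},{"tx": 0,"ty": 0,"tz": 0,"wx": 0,"wy": 0,"wz": 0,"gripper": 0.4},{"tx": 0,"ty": 0,"tz": -3,"wx": 0,"wy": 0,"wz": 0,"gripper": 0.4},{"tx": 0,"ty": 0,"tz": -20,"wx": 0,"wy": 0,"wz": 0,"gripper": 0.4},{"tx": 0,"ty": 0,"tz": -50,"wx": 0,"wy": 0,"wz": 0,"gripper": 0.4}]}}

```text
time: 9.15
position: [0.637, -0.3301, 0.1277]
tool_rot: [-2.215, -2.216, 0.004]
ft_force: [-0.2, 0.6, -0.6]
grip_width: 0.372
grip_force: 0.0
```

```bash
python3 - <<'E'
from h import *
where();panedges();w=img("wrist");
I=w["color"].copy()
for p,r in(([.561,-.3255,.093],.08),):
    for t in np.linspace(0,2*np.pi,60):cv2.circle(I,tuple(int(k) for k in proj(w,[p[0]+r*np.cos(t),p[1]+r*np.sin(t),p[2]]).round()),2,(0,0,255),-1)
cv2.imwrite("pics/w3.png",I)
E
```

```text
t 9.15 p [ 0.637  -0.3301  0.1277] yang 0.0 z [-0.007  0.004 -1.   ] grip 0.372 0.0 F [-0.2  0.6 -0.6] q [ 0.74  0.56 -0.43  1.35  0.23  1.29  0.3 ]
row240 [97, 97, 97, 97, 97, 97, 97, 98, 96, 96, 94, 108, 123, 114, 102, 114, 134, 142] [146, 147, 147, 147, 147, 146, 146, 144, 144, 140, 129, 111, 103, 106, 119, 122, 92, 66, 65, 67, 68, 67, 71]
col490 [107, 108, 106, 106, 104, 93, 84, 92, 109, 112, 104, 113, 130, 140, 141] [144, 142, 135, 123, 118, 121, 114, 98, 89, 90, 95, 97, 94, 77, 49, 40, 59, 74, 76, 76]
```

View pics/w3.png

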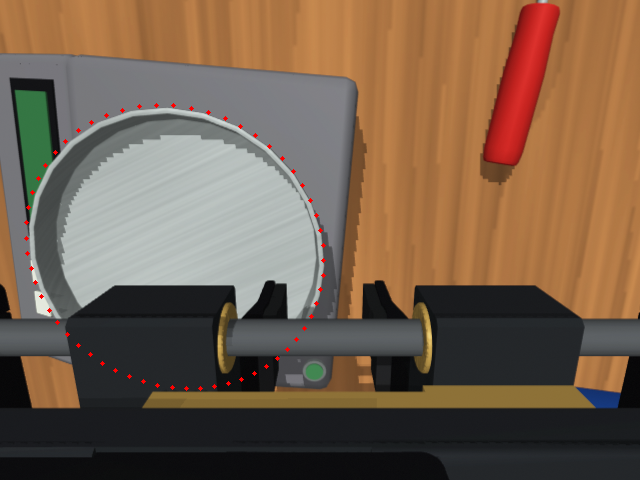

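```bash
python3 - <<'E'
from h import *
p=[.6395,-.3314,.1315]
t=img("top")
hsv=cv2.cvtColor(t["color"],cv2.COLOR_BGR2HSV);m=(hsv[...,1]<60)&(hsv[...,2]>90)
print(fitcirc(t,m,.06,.06,(.641,.004)).x)
Q=Rv(0,9.5)
plan([([.69,-.14,.165],Rv(0,4.75)),([.711,.005,.123],Q),([.6962,.005,.034],Q)],p,Rv(0),vmax=.18)
E
```

```text
[0.64127796 0.00394813]
  t [96, 25, -17] w [0.041, 0.0, 0.0] rows>=3
  t [95, 25, -18] w [0.042, 0.0, 0.0] rows>=3
 ->  [ 0.6902 -0.1404  0.1655] [-2.179 -2.179  0.09 ]
  t [145, 24, 41] w [0.083, 0.0, 0.0] rows>=4
 ->  [0.7107 0.0046 0.1226] [-2.135 -2.135  0.178]
  t [0, 0, 90] w [-0.0, 0.0, 0.0] rows>=3
 ->  [0.6959 0.0046 0.0338] [-2.135 -2.135  0.178]
```

Emit:
{"fn": "jog_arm", "kwargs": {"increments": [{"tx": 20,"ty": 5,"tz": -10,"wx": 0.01,"wy": 0,"wz": 0,"gripper": 0.5},{"tx": 55,"ty": 14,"tz": -20,"wx": 0.03,"wy": 0,"wz": 0,"gripper": 0.5},{"tx": 95,"ty": 25,"tz": -27,"wx": 0.045,"wy": 0,"wz": 0,"gripper": 0.5},{"tx": 135,"ty": 35,"tz": -32,"wx": 0.06,"wy": 0,"wz": 0,"gripper": 0.5},{"tx": 175,"ty": 46,"tz": -35,"wx": 0.083,"wy": 0,"wz": 0,"gripper": 0.5}]}}

```text
time: 9.72
position: [0.6854, -0.1552, 0.1668]
tool_rot: [-2.18, -2.178, 0.092]
ft_force: [1.3, -0.5, -0.0]
grip_width: 0.504
grip_force: 0.0
```

```bash
python3 - <<'E'
from h import *
where()
r=Rv(0);p=np.array([.6395,-.3314,.1315])+r.apply(np.array([175,46,-35])/1000);r=r*R.from_rotvec([.083,0,0]);print(p)
Q=Rv(0,9.5)
plan([([.711,.0045,.123],Q),([.6962,.0045,.034],Q)],p,r,vmax=.18)
E
```

```text
t 9.72 p [ 0.6854 -0.1552  0.1668] yang -0.1 z [-0.084 -0.    -0.996] grip 0.504 0.0 F [ 1.3 -0.5 -0. ] q [ 0.49  0.57 -0.47  1.27  0.26  1.44  0.02]
[ 0.6855 -0.1564  0.1665]
  t [161, 29, 41] w [0.083, 0.0, 0.0] rows>=5
 ->  [0.711  0.0046 0.1232] [-2.135 -2.135  0.178]
  t [0, 0, 90] w [-0.0, 0.0, 0.0] rows>=3
 ->  [0.6961 0.0046 0.0345] [-2.135 -2.135  0.178]
```

Emit:
{"fn": "jog_arm", "kwargs": {"increments": [{"tx": 35,"ty": 6,"tz": 9,"wx": 0.02,"wy": 0,"wz": 0,"gripper": 0.5},{"tx": 75,"ty": 13,"tz": 19,"wx": 0.04,"wy": 0,"wz": 0,"gripper": 0.5},{"tx": 112,"ty": 20,"tz": 28,"wx": 0.06,"wy": 0,"wz": 0,"gripper": 0.5},{"tx": 145,"ty": 26,"tz": 37,"wx": 0.083,"wy": 0,"wz": 0,"gripper": 0.5},{"tx": 161,"ty": 29,"tz": 41,"wx": 0.083,"wy": 0,"wz": 0,"gripper": 0.5}]}}

```text
time: 10.13
position: [0.7099, 0.012, 0.12]
tool_rot: [-2.123, -2.138, 0.178]
ft_force: [-0.7, 0.6, -0.3]
grip_width: 0.495
grip_force: 0.0
```

Emit:
{"fn": "jog_arm", "kwargs": {"increments": [{"tx": 0,"ty": 0,"tz": 0,"wx": 0,"wy": 0,"wz": 0,"gripper": 0.5},{"tx": 0,"ty": 0,"tz": 10,"wx": 0,"wy": 0,"wz": 0,"gripper": 0.5},{"tx": 0,"ty": 0,"tz": 25,"wx": 0,"wy": 0,"wz": 0,"gripper": 0.5},{"tx": 0,"ty": 0,"tz": 35,"wx": 0,"wy": 0,"wz": 0,"gripper": 0.5},{"tx": 0,"ty": 0,"tz": 40,"wx": 0,"wy": 0,"wz": 0,"gripper": 0.5}]}}

```text
time: 10.55
position: [0.7031, 0.001, 0.0817]
tool_rot: [-2.138, -2.13, 0.183]
ft_force: [0.2, -0.3, -0.6]
grip_width: 0.501
grip_force: 0.0
```

```bash
python3 - <<'E'
from h import *
w=img("wrist");where()
I=w["color"].copy()
for p,r in(([.642,.0045,.06],.06),):
    for t in np.linspace(0,2*np.pi,60):cv2.circle(I,tuple(int(k) for k in proj(w,[p[0]+r*np.cos(t),p[1]+r*np.sin(t),p[2]]).round()),1,(0,0,255),-1)
cv2.imwrite("pics/w4.png",cv2.resize(I,(480,360)))
E
```

```text
t 10.6 p [0.7029 0.0015 0.0813] yang -0.2 z [-0.169 -0.001 -0.986] grip 0.502 0.0 F [-0.5 -0.2 -1. ] q [ 0.26  0.7  -0.48  1.26  0.29  1.42 -0.21]
```

View pics/w4.png

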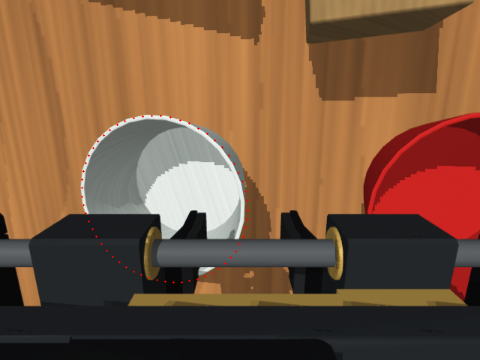

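Emit:
{"fn": "jog_arm", "kwargs": {"increments": [{"tx": 0,"ty": 0,"tz": 12,"wx": 0,"wy": 0,"wz": 0,"gripper": 0.5},{"tx": 0,"ty": 0,"tz": 26,"wx": 0,"wy": 0,"wz": 0,"gripper": 0.5},{"tx": 0,"ty": 0,"tz": 40,"wx": 0,"wy": 0,"wz": 0,"gripper": 0.4},{"tx": 0,"ty": 0,"tz": 50,"wx": 0,"wy": 0,"wz": 0,"gripper": 0.3},{"tx": 0,"ty": 0,"tz": 50,"wx": 0,"wy": 0,"wz": 0,"gripper": 0.2}], "grip_force": 40}}

```text
time: 11.02
position: [0.6937, 0.0042, 0.0308]
tool_rot: [-2.132, -2.132, 0.184]
ft_force: [-0.1, -0.1, -0.2]
grip_width: 0.351
grip_force: 0.0
```

Emit:
{"fn": "jog_arm", "kwargs": {"increments": [{"tx": 0,"ty": 0,"tz": 0,"wx": 0,"wy": 0,"wz": 0,"gripper": 0.1},{"tx": 0,"ty": 0,"tz": 0,"wx": 0,"wy": 0,"wz": 0,"gripper": 0},{"tx": 0,"ty": 0,"tz": 0,"wx": 0,"wy": 0,"wz": 0,"gripper": 0},{"tx": 0,"ty": 0,"tz": 0,"wx": 0,"wy": 0,"wz": 0,"gripper": 0},{"tx": 0,"ty": 0,"tz": 0,"wx": 0,"wy": 0,"wz": 0,"gripper": 0}]}}

```text
time: 11.43
position: [0.6964, 0.0048, 0.0355]
tool_rot: [-2.135, -2.135, 0.177]
ft_force: [-0.6, 0.2, 2.5]
grip_width: 0.031
grip_force: 38.9
```

```bash
python3 - <<'E'
from h import *
where()
E
```

```text
t 11.43 p [0.6964 0.0048 0.0355] yang 0.0 z [-0.165  0.    -0.986] grip 0.031 38.9 F [-0.6  0.2  2.5] q [ 0.27  0.73 -0.48  1.32  0.3   1.34 -0.23]
```

```bash
python3 - <<'E'
from h import *
Q=Rv(0,9.5)
plan([([.69,-.0,.12],Q),([.65,-.16,.165],Q),([.6162,-.326,.14],Q)],[.6961,.0046,.0345],Q,vmax=.18)
E
```

```text
t [-5, -20, -83] w [0.0, 0.0, 0.0] rows>=3
 ->  [ 6.901e-01 -4.000e-04  1.197e-01] [-2.135 -2.135  0.177]
  t [-160, -47, -38] w [0.0, 0.0, 0.0] rows>=5
 ->  [ 0.65   -0.1604  0.1649] [-2.135 -2.135  0.177]
  t [-166, -29, 30] w [0.0, 0.0, 0.0] rows>=5
 ->  [ 0.6164 -0.3264  0.1401] [-2.135 -2.135  0.177]
```

Emit:
{"fn": "jog_arm", "kwargs": {"increments": [{"tx": 0,"ty": -1,"tz": -5,"wx": 0,"wy": 0,"wz": 0,"gripper": 0},{"tx": 0,"ty": -5,"tz": -20,"wx": 0,"wy": 0,"wz": 0,"gripper": 0},{"tx": 0,"ty": -11,"tz": -45,"wx": 0,"wy": 0,"wz": 0,"gripper": 0},{"tx": -2,"ty": -16,"tz": -68,"wx": 0,"wy": 0,"wz": 0,"gripper": 0},{"tx": -5,"ty": -20,"tz": -83,"wx": 0,"wy": 0,"wz": 0,"gripper": 0}]}}

```text
time: 11.85
position: [0.6913, 0.0, 0.1235]
tool_rot: [-2.136, -2.137, 0.173]
ft_force: [0.1, -0.7, -1.0]
grip_width: 0.031
grip_force: 38.8
```

Emit:
{"fn": "jog_arm", "kwargs": {"increments": [{"tx": -8,"ty": -4,"tz": -10,"wx": 0,"wy": 0,"wz": 0,"gripper": 0},{"tx": -20,"ty": -8,"tz": -18,"wx": 0,"wy": 0,"wz": 0,"gripper": 0},{"tx": -38,"ty": -13,"tz": -25,"wx": 0,"wy": 0,"wz": 0,"gripper": 0},{"tx": -60,"ty": -19,"tz": -30,"wx": 0,"wy": 0,"wz": 0,"gripper": 0},{"tx": -85,"ty": -26,"tz": -34,"wx": 0,"wy": 0,"wz": 0,"gripper": 0}]}}

```text
time: 12.27
position: [0.6694, -0.0868, 0.1573]
tool_rot: [-2.133, -2.135, 0.179]
ft_force: [-0.1, -0.6, -1.9]
grip_width: 0.035
grip_force: 38.8
```

Emit:
{"fn": "jog_arm", "kwargs": {"increments": [{"tx": -25,"ty": -6,"tz": -2,"wx": 0,"wy": 0,"wz": 0,"gripper": 0},{"tx": -50,"ty": -13,"tz": -3,"wx": 0,"wy": 0,"wz": 0,"gripper": 0},{"tx": -75,"ty": -20,"tz": -4,"wx": 0,"wy": 0,"wz": 0,"gripper": 0},{"tx": -100,"ty": -25,"tz": -4,"wx": 0,"wy": 0,"wz": 0,"gripper": 0},{"tx": -125,"ty": -30,"tz": -4,"wx": 0,"wy": 0,"wz": 0,"gripper": 0}]}}

```text
time: 12.68
position: [0.6396, -0.2136, 0.1658]
tool_rot: [-2.136, -2.132, 0.18]
ft_force: [0.5, 0.1, -0.8]
grip_width: 0.036
grip_force: 38.8
```

Emit:
{"fn": "jog_arm", "kwargs": {"increments": [{"tx": -25,"ty": -4,"tz": 5,"wx": 0,"wy": 0,"wz": 0,"gripper": 0},{"tx": -50,"ty": -9,"tz": 12,"wx": 0,"wy": 0,"wz": 0,"gripper": 0},{"tx": -75,"ty": -14,"tz": 19,"wx": 0,"wy": 0,"wz": 0,"gripper": 0},{"tx": -96,"ty": -17,"tz": 24,"wx": 0,"wy": 0,"wz": 0,"gripper": 0},{"tx": -110,"ty": -19,"tz": 28,"wx": 0,"wy": 0,"wz": 0,"gripper": 0}]}}

```text
time: 13.1
position: [0.615, -0.3256, 0.1405]
tool_rot: [-2.139, -2.129, 0.182]
ft_force: [-0.3, -0.4, -2.1]
grip_width: 0.037
grip_force: 38.9
```

Emit:
{"fn": "jog_arm", "kwargs": {"increments": [{"tx": -5,"ty": -1,"tz": 1,"wx": 0,"wy": 0,"wz": 0,"gripper": 0},{"tx": -6,"ty": -1,"tz": 2,"wx": 0,"wy": 0,"wz": 0,"gripper": 0},{"tx": -6,"ty": -1,"tz": 2,"wx": 0,"wy": 0,"wz": 0,"gripper": 0},{"tx": -6,"ty": -1,"tz": 2,"wx": 0,"wy": 0,"wz": 0,"gripper": 0},{"tx": -6,"ty": -1,"tz": 2,"wx": 0,"wy": 0,"wz": 0,"gripper": 0}]}}

```text
time: 13.52
position: [0.6176, -0.3243, 0.1406]
tool_rot: [-2.132, -2.138, 0.176]
ft_force: [-0.3, 0.1, -2.0]
grip_width: 0.037
grip_force: 38.9
```

```bash
python3 - <<'E'
from h import *
p,r=where();t=img("top")
print("tool centre guess",p[:2]-[.0542,0], [proj(t,[p[0]-.0542,p[1]+b,p[2]+.0255]).round(1).tolist() for b in(.06,-.06)])
g=cv2.cvtColor(t["color"],cv2.COLOR_BGR2GRAY);v=int(proj(t,[p[0]-.0542,p[1],p[2]+.0255])[1])
print(v,g[v-1:v+3,455:485].mean(0).astype(int).tolist(),"|520:",g[v-1:v+3,520:550].mean(0).astype(int).tolist())
I=cv2.resize(t["color"][170:330,420:580],None,fx=3,fy=3,interpolation=cv2.INTER_CUBIC);cv2.imwrite("pics/t5.png",I)
E
```

```text
t 13.52 p [ 0.6176 -0.3243  0.1406] yang 0.2 z [-0.164  0.    -0.986] grip 0.037 38.9 F [-0.3  0.1 -2. ] q [ 0.67  0.62 -0.41  1.25  0.28  1.49  0.27]
tool centre guess [ 0.56343085 -0.32428618] [[482.9, 230.8], [543.2, 230.6]]
230 [98, 97, 99, 97, 97, 97, 96, 95, 105, 119, 114, 104, 114, 135, 145, 145, 145, 143, 143, 143, 143, 144, 144, 143, 135, 120, 109, 109, 113, 128] |520: [29, 30, 29, 29, 29, 30, 34, 41, 43, 38, 31, 28, 30, 28, 29, 29, 29, 28, 28, 29, 27, 28, 28, 28, 27, 29, 35, 38, 38, 34]
```

Emit:
{"fn": "jog_arm", "kwargs": {"increments": [{"tx": -2,"ty": 1,"tz": 6,"wx": 0,"wy": 0,"wz": 0,"gripper": 0},{"tx": -4,"ty": 2,"tz": 12,"wx": 0,"wy": 0,"wz": 0,"gripper": 0},{"tx": -5,"ty": 3,"tz": 18,"wx": 0,"wy": 0,"wz": 0,"gripper": 0},{"tx": -5,"ty": 4,"tz": 22,"wx": 0,"wy": 0,"wz": 0,"gripper": 0},{"tx": -5,"ty": 4,"tz": 24,"wx": 0,"wy": 0,"wz": 0,"gripper": 0}]}}

```text
time: 13.98
position: [0.6159, -0.3315, 0.1142]
tool_rot: [-2.134, -2.133, 0.179]
ft_force: [-0.7, 0.1, -2.0]
grip_width: 0.038
grip_force: 38.9
```

```bash
python3 - <<'E'
from h import *
p,r=where();t=img("top")
g=cv2.cvtColor(t["color"],cv2.COLOR_BGR2GRAY);c=proj(t,[p[0]-.0542,p[1],p[2]+.0255]);v=int(c[1])
print(v,[proj(t,[p[0]-.0542,p[1]+b,p[2]+.0255]).round(1).tolist() for b in(.06,-.06)],g[v-1:v+3,455:490].mean(0).astype(int).tolist());where()
E
```

```text
t 13.98 p [ 0.6159 -0.3315  0.1142] yang -0.0 z [-0.167  0.001 -0.986] grip 0.038 38.9 F [-0.7  0.1 -2. ] q [ 0.68  0.64 -0.4   1.27  0.29  1.45  0.27]
233 [[482.0, 234.0], [540.6, 233.8]] [98, 97, 98, 98, 97, 97, 95, 95, 109, 123, 112, 110, 128, 140, 143, 143, 143, 145, 143, 144, 143, 145, 143, 137, 122, 112, 109, 113, 130, 151, 151, 132, 123, 122, 123]
t 14.03 p [ 0.6159 -0.3313  0.1142] yang 0.0 z [-0.167  0.001 -0.986] grip 0.033 38.9 F [ 0.  -0.4 -0.8] q [ 0.68  0.64 -0.4   1.27  0.29  1.45  0.27]
```

Emit:
{"fn": "jog_arm", "kwargs": {"increments": [{"tx": 3,"ty": 0,"tz": 0,"wx": 0,"wy": 0,"wz": 0,"gripper": 0},{"tx": 5,"ty": 0,"tz": 0,"wx": 0,"wy": 0,"wz": 0,"gripper": 0},{"tx": 5,"ty": 0,"tz": 1,"wx": 0,"wy": 0,"wz": 0,"gripper": 0},{"tx": 5,"ty": 0,"tz": 2,"wx": 0,"wy": 0,"wz": 0,"gripper": 0},{"tx": 5,"ty": 0,"tz": 3,"wx": 0,"wy": 0,"wz": 0,"gripper": 0}]}}

```text
time: 14.45
position: [0.6162, -0.3265, 0.1131]
tool_rot: [-2.135, -2.135, 0.178]
ft_force: [1.5, -0.1, 0.2]
grip_width: 0.037
grip_force: 38.9
```

```bash
python3 - <<'E'
from h import *
where()
E
```

```text
t 14.45 p [ 0.6162 -0.3265  0.1131] yang 0.0 z [-0.165 -0.    -0.986] grip 0.037 38.9 F [ 1.5 -0.1  0.2] q [ 0.67  0.63 -0.4   1.28  0.29  1.44  0.26]
```

Emit:
{"fn": "jog_arm", "kwargs": {"increments": [{"tx": 0,"ty": 0,"tz": 1,"wx": 0,"wy": 0,"wz": 0,"gripper": 0},{"tx": 0,"ty": 0,"tz": 1,"wx": 0,"wy": 0,"wz": 0,"gripper": 0.05},{"tx": 0,"ty": 0,"tz": 1,"wx": 0,"wy": 0,"wz": 0,"gripper": 0.1},{"tx": 0,"ty": 0,"tz": 1,"wx": 0,"wy": 0,"wz": 0,"gripper": 0.25},{"tx": 0,"ty": 0,"tz": 1,"wx": 0,"wy": 0,"wz": 0,"gripper": 0.35}], "grip_force": 10}}

```text
time: 14.87
position: [0.6158, -0.3266, 0.1119]
tool_rot: [-2.135, -2.135, 0.178]
ft_force: [0.3, 0.7, 0.0]
grip_width: 0.176
grip_force: 0.0
```

Emit:
{"fn": "jog_arm", "kwargs": {"increments": [{"tx": 0,"ty": 0,"tz": 0,"wx": 0,"wy": 0,"wz": 0,"gripper": 0.4},{"tx": 0,"ty": 0,"tz": -4,"wx": 0,"wy": 0,"wz": 0,"gripper": 0.4},{"tx": 0,"ty": 0,"tz": -20,"wx": 0,"wy": 0,"wz": 0,"gripper": 0.4},{"tx": 0,"ty": 0,"tz": -45,"wx": 0,"wy": 0,"wz": 0,"gripper": 0.4},{"tx": 0,"ty": 0,"tz": -75,"wx": 0,"wy": 0,"wz": 0,"gripper": 0.4}]}}

```text
time: 15.28
position: [0.6272, -0.3264, 0.1851]
tool_rot: [-2.132, -2.132, 0.18]
ft_force: [0.7, -0.3, 0.3]
grip_width: 0.396
grip_force: 0.0
```

Emit:
{"fn": "jog_arm", "kwargs": {"increments": [{"tx": 40,"ty": 5,"tz": -5,"wx": 0,"wy": 0,"wz": 0,"gripper": 0.7},{"tx": 80,"ty": 8,"tz": -10,"wx": 0,"wy": 0,"wz": 0,"gripper": 0.9},{"tx": 120,"ty": 10,"tz": -12,"wx": 0,"wy": 0,"wz": 0,"gripper": 0.9},{"tx": 155,"ty": 10,"tz": -12,"wx": 0,"wy": 0,"wz": 0,"gripper": 0.9},{"tx": 180,"ty": 10,"tz": -12,"wx": 0,"wy": 0,"wz": 0,"gripper": 0.9}]}}

```text
time: 15.7
position: [0.6405, -0.1414, 0.197]
tool_rot: [-2.13, -2.14, 0.174]
ft_force: [1.2, 0.5, 0.8]
grip_width: 0.694
grip_force: 0.0
```

```bash
python3 - <<'E'
from h import *
where();t=img("top");s=img("scene")
# radial edge-based fit: list strongest edges is overkill; overlay predictions
J=[]
for im,(x0,y0) in((t,(420,160)),(s,(100,330))):
    I=cv2.resize(im["color"][y0:y0+150,x0:x0+190],None,fx=2.1,fy=2.1,interpolation=cv2.INTER_CUBIC)
    for c,r,z,col in(((.562,-.3265),.08,.093,(0,0,255)),((.562,-.3265),.06,.137,(255,0,0))):
        for a in np.linspace(0,6.28,50):
            u=(proj(im,[c[0]+r*np.cos(a),c[1]+r*np.sin(a),z])-[x0,y0])*2.1;cv2.circle(I,tuple(int(k) for k in u.round()),0,col,-1)
    J.append(I)
cv2.imwrite("pics/t6.png",np.hstack(J))
print([(b["bbox"],b["conf"]) for n in("top","scene") for b in vision.spot_in(n,"tin_mid")])
print([(b["bbox"],b["conf"]) for n in("top","scene") for b in vision.spot_in(n,"pan_mid")])
E
```

```text
t 15.7 p [ 0.6405 -0.1414  0.197 ] yang 0.3 z [-0.164  0.001 -0.986] grip 0.694 0.0 F [1.2 0.5 0.8] q [ 0.49  0.52 -0.48  1.29  0.24  1.55  0.02]
[([405.5, 336.1, 459.9, 394.2], 0.75), ([180.6, 122.3, 231.0, 178.0], 0.65), ([182.7, 337.8, 234.8, 398.3], 0.64), ([318.5, 101.6, 368.9, 154.3], 0.55), ([251.9, 114.1, 303.1, 155.4], 0.97), ([149.9, 374.8, 223.9, 451.5], 0.9), ([109.5, 256.4, 176.5, 317.6], 0.87), ([396.1, 319.6, 453.8, 385.9], 0.7)]
[([463.7, 218.4, 475.2, 261.9], 0.55), ([139.5, 182.7, 185.7, 230.0], 0.47), ([143.7, 368.1, 242.0, 466.1], 0.9)]
```

View pics/t6.png

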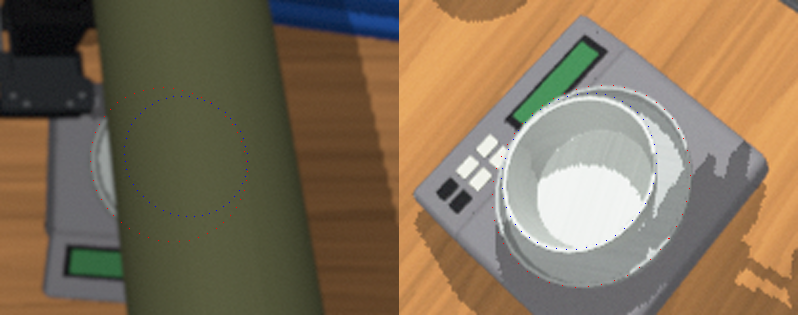

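```bash
cat >> h.py <<'E'
PSI=70.5;XS=np.array([np.cos(np.radians(PSI)),np.sin(np.radians(PSI)),0])
E
python3 - <<'E'
from h import *
where()
Q=Rv(PSI-90,0,45);z=Q.as_matrix()[:,2];print(z)
gp=np.array([.4834,.3055,.04])-.014*XS;T=gp+.019*z;print(T)
plan([(T-.13*z,Q)],vmax=.19)
E
```

```text
t 16.0 p [ 0.64   -0.1487  0.196 ] yang -0.2 z [-0.165 -0.001 -0.986] grip 0.882 0.0 F [0.  0.4 0.2] q [ 0.49  0.52 -0.47  1.29  0.24  1.55  0.03]
[ 0.23603709  0.66654819 -0.70710678]
[0.48321141 0.30496743 0.02656497]
  t [122, -58, 36] w [-0.096, 0.269, 0.085] rows>=4
  t [104, -72, 60] w [-0.096, 0.268, 0.085] rows>=4
  t [79, -86, 77] w [-0.097, 0.269, 0.085] rows>=4
 ->  [0.4527 0.2187 0.1186] [-2.086 -1.474 -0.865]
```

Emit:
{"fn": "jog_arm", "kwargs": {"increments": [{"tx": 24,"ty": -12,"tz": 7,"wx": -0.019,"wy": 0.053,"wz": 0.017,"gripper": 0.6},{"tx": 49,"ty": -23,"tz": 14,"wx": -0.038,"wy": 0.107,"wz": 0.034,"gripper": 0.6},{"tx": 73,"ty": -35,"tz": 22,"wx": -0.058,"wy": 0.161,"wz": 0.051,"gripper": 0.6},{"tx": 98,"ty": -46,"tz": 29,"wx": -0.077,"wy": 0.215,"wz": 0.068,"gripper": 0.6},{"tx": 122,"ty": -58,"tz": 36,"wx": -0.096,"wy": 0.269,"wz": 0.085,"gripper": 0.6}]}}

```text
time: 16.42
position: [0.5769, -0.0258, 0.1699]
tool_rot: [-2.164, -1.933, -0.202]
ft_force: [0.2, -0.3, -0.4]
grip_width: 0.636
grip_force: 0.0
```

Emit:
{"fn": "jog_arm", "kwargs": {"increments": [{"tx": 21,"ty": -14,"tz": 12,"wx": -0.019,"wy": 0.053,"wz": 0.017,"gripper": 0.6},{"tx": 42,"ty": -29,"tz": 24,"wx": -0.038,"wy": 0.107,"wz": 0.034,"gripper": 0.6},{"tx": 63,"ty": -43,"tz": 36,"wx": -0.058,"wy": 0.161,"wz": 0.051,"gripper": 0.6},{"tx": 83,"ty": -58,"tz": 48,"wx": -0.077,"wy": 0.215,"wz": 0.068,"gripper": 0.6},{"tx": 104,"ty": -72,"tz": 60,"wx": -0.096,"wy": 0.268,"wz": 0.085,"gripper": 0.6}]}}

```text
time: 16.83
position: [0.5145, 0.0964, 0.1444]
tool_rot: [-2.145, -1.712, -0.55]
ft_force: [0.1, 0.6, 1.2]
grip_width: 0.605
grip_force: 0.0
```

Emit:
{"fn": "jog_arm", "kwargs": {"increments": [{"tx": 18,"ty": -20,"tz": 18,"wx": -0.022,"wy": 0.06,"wz": 0.02,"gripper": 0.6},{"tx": 36,"ty": -40,"tz": 36,"wx": -0.045,"wy": 0.125,"wz": 0.04,"gripper": 0.6},{"tx": 56,"ty": -61,"tz": 55,"wx": -0.069,"wy": 0.19,"wz": 0.06,"gripper": 0.6},{"tx": 72,"ty": -79,"tz": 70,"wx": -0.09,"wy": 0.245,"wz": 0.078,"gripper": 0.6},{"tx": 79,"ty": -86,"tz": 77,"wx": -0.097,"wy": 0.269,"wz": 0.085,"gripper": 0.6}]}}

```text
time: 17.25
position: [0.4487, 0.2209, 0.1171]
tool_rot: [-2.083, -1.472, -0.863]
ft_force: [0.2, -0.1, -0.5]
grip_width: 0.6
grip_force: 0.0
```

```bash
python3 - <<'E'
from h import *
where()
for n in range(2):w=img("wrist")
p,r=where();print("cmd",[.4527,.2187,.1186])
c=np.array([.4834,.3055,0]);N=np.array([-XS[1],XS[0],0])
for k in((-.027,0,.053),(.028,0,.053),(-.027,0,.027),(-.027,.007,.053),(-.027,-.007,.053),(.028,.044,.052),(.028,-.044,.052)):
    print(k,proj(w,c+k[0]*XS+k[1]*N+[0,0,k[2]]).round(1))
for t in("scoop_grip","scoop_mouth","gland0_mid"):print(t,[(np.round(d["bbox"]).tolist(),round(d["conf"],2)) for d in vision.spot_in("wrist",t)][:5])
g=w["color"].max(2);m=(g<45).astype(np.uint8)
n,l,st,ce=cv2.connectedComponentsWithStats(m)
for i in range(1,n):
    if st[i,4]>150:
        rc=cv2.minAreaRect(np.argwhere(l==i)[:,::-1].astype(np.float32));print(st[i].tolist(),ce[i].round(1).tolist(),[np.round(q,1) for q in rc])
cv2.imwrite("pics/w7.png",w["color"])
E
```

```text
t 17.25 p [0.4487 0.2209 0.1171] yang -19.4 z [ 0.234  0.669 -0.706] grip 0.6 0.0 F [ 0.2 -0.1 -0.5] q [ 0.75 -0.03 -0.73  2.32 -1.08  0.9   0.41]
t 17.35 p [0.4499 0.2201 0.1176] yang -19.4 z [ 0.233  0.668 -0.707] grip 0.601 0.0 F [-0.  -0.4  0.9] q [ 0.75 -0.03 -0.73  2.31 -1.07  0.9   0.4 ]
cmd [0.4527, 0.2187, 0.1186]
(-0.027, 0, 0.053) [333.9 247.5]
(0.028, 0, 0.053) [333.2 181.7]
(-0.027, 0, 0.027) [333.4 265.3]
(-0.027, 0.007, 0.053) [323.3 247.5]
(-0.027, -0.007, 0.053) [344.5 247.5]
(0.028, 0.044, 0.052) [273.1 182.7]
(0.028, -0.044, 0.052) [393.5 182.5]
scoop_grip [([268.0, 82.0, 390.0, 263.0], 0.75)]
scoop_mouth [([273.0, 88.0, 389.0, 262.0], 0.86)]
gland0_mid [([330.0, 131.0, 363.0, 174.0], 0.68), ([338.0, 169.0, 361.0, 173.0], 0.43)]
[319, 181, 20, 79, 1474] [328.0, 220.5] [array([328.5, 220. ]), array([78., 19.]), np.float64(90.0)]
[216, 281, 50, 38, 1175] [246.7, 302.8] [array([240.5, 299.5]), array([37., 49.]), np.float64(90.0)]
[384, 281, 50, 38, 1187] [401.9, 302.5] [array([408.5, 299.5]), array([49., 37.]), np.float64(0.0)]
[0, 285, 11, 34, 246] [3.6, 304.6] [array([  5. , 301.5]), array([33., 10.]), np.float64(90.0)]
[16, 286, 238, 123, 15016] [120.5, 367.2] [array([138. , 359.7]), array([119.2, 225.7]), np.float64(76.8)]
[396, 286, 237, 105, 11345] [525.1, 357.4] [array([514., 338.]), array([104., 236.]), np.float64(90.0)]
[0, 356, 32, 53, 1353] [12.5, 384.1] [array([ 15.5, 382. ]), array([52., 31.]), np.float64(90.0)]
[623, 356, 17, 44, 539] [632.7, 376.0] [array([631. , 377.5]), array([43., 16.]), np.float64(90.0)]
[0, 447, 640, 33, 17253] [300.9, 465.4] [array([319.5, 463. ]), array([ 32., 639.]), np.float64(90.0)]
```

```bash
python3 - <<'E'
from h import *
where()
Q=Rv(PSI-90,0,45);z=Q.as_matrix()[:,2]
T=np.array([.4804,.3065,.0266])
plan([(T-.04*z,Q),(T,Q)],[.4527,.2187,.1186],R.from_rotvec([-2.086,-1.474,-.865]))
E
```

```text
t 17.5 p [0.4542 0.219  0.1202] yang -19.5 z [ 0.238  0.667 -0.706] grip 0.602 0.0 F [-0.1 -1.  -0.2] q [ 0.75 -0.03 -0.73  2.31 -1.07  0.9   0.4 ]
  t [0, -3, 90] w [0.001, -0.0, 0.0] rows>=3
 ->  [0.4712 0.2797 0.055 ] [-2.085 -1.474 -0.864]
  t [0, 0, 40] w [-0.0, -0.0, 0.0] rows>=1
 ->  [0.4806 0.3064 0.0267] [-2.085 -1.474 -0.864]
```

Emit:
{"fn": "jog_arm", "kwargs": {"increments": [{"tx": 0,"ty": -2,"tz": 20,"wx": 0,"wy": 0,"wz": 0,"gripper": 0.6},{"tx": 0,"ty": -3,"tz": 45,"wx": 0,"wy": 0,"wz": 0,"gripper": 0.6},{"tx": 0,"ty": -3,"tz": 70,"wx": 0,"wy": 0,"wz": 0,"gripper": 0.6},{"tx": 0,"ty": -3,"tz": 85,"wx": 0,"wy": 0,"wz": 0,"gripper": 0.6},{"tx": 0,"ty": -3,"tz": 90,"wx": 0,"wy": 0,"wz": 0,"gripper": 0.6}], "grip_force": 60}}

```text
time: 17.92
position: [0.4717, 0.2826, 0.0554]
tool_rot: [-2.081, -1.474, -0.865]
ft_force: [-1.3, 0.1, 0.2]
grip_width: 0.601
grip_force: 0.0
```

```bash
python3 - <<'E'
from h import *
w=img("wrist");where()
g=w["color"].max(2);m=(g<45).astype(np.uint8);n,l,st,ce=cv2.connectedComponentsWithStats(m)
for i in range(1,n):
    if st[i,4]>300 and 150<ce[i,0]<500:print(st[i].tolist(),ce[i].round(1).tolist())
c=np.array([.4809,.308,0])
for k in((-.027,.053),(.028,.053),(-.027,.027)):print(k,proj(w,c+k[0]*XS+[0,0,k[1]]).round(1))
E
```

```text
t 17.97 p [0.4714 0.2825 0.0555] yang -19.4 z [ 0.234  0.67  -0.704] grip 0.598 0.0 F [-0.   0.3  0.2] q [ 0.63  0.21 -0.82  2.3  -1.13  0.59  0.45]
[310, 205, 30, 114, 3126] [323.9, 262.6]
[215, 281, 51, 38, 1220] [246.2, 303.2]
[384, 281, 51, 38, 1243] [402.3, 303.0]
[0, 446, 640, 34, 17695] [303.1, 465.1]
(-0.027, 0.053) [325.2 305.3]
(0.028, 0.053) [325.3 204.7]
(-0.027, 0.027) [325.2 324.3]
```

Emit:
{"fn": "jog_arm", "kwargs": {"increments": [{"tx": 0,"ty": 0,"tz": 12,"wx": 0,"wy": 0,"wz": 0,"gripper": 0.6},{"tx": 0,"ty": 0,"tz": 25,"wx": 0,"wy": 0,"wz": 0,"gripper": 0.6},{"tx": 0,"ty": 0,"tz": 35,"wx": 0,"wy": 0,"wz": 0,"gripper": 0.5},{"tx": 0,"ty": 0,"tz": 40,"wx": 0,"wy": 0,"wz": 0,"gripper": 0.4},{"tx": 0,"ty": 0,"tz": 40,"wx": 0,"wy": 0,"wz": 0,"gripper": 0.3}]}}

```text
time: 18.38
position: [0.4807, 0.3081, 0.0276]
tool_rot: [-2.083, -1.474, -0.866]
ft_force: [0.9, -0.6, 0.0]
grip_width: 0.452
grip_force: 0.0
```

Emit:
{"fn": "jog_arm", "kwargs": {"increments": [{"tx": 0,"ty": 0,"tz": 0,"wx": 0,"wy": 0,"wz": 0,"gripper": 0.2},{"tx": 0,"ty": 0,"tz": 0,"wx": 0,"wy": 0,"wz": 0,"gripper": 0.1},{"tx": 0,"ty": 0,"tz": 0,"wx": 0,"wy": 0,"wz": 0,"gripper": 0.05},{"tx": 0,"ty": 0,"tz": 0,"wx": 0,"wy": 0,"wz": 0,"gripper": 0.05},{"tx": 0,"ty": 0,"tz": 0,"wx": 0,"wy": 0,"wz": 0,"gripper": 0.05}]}}

```text
time: 18.8
position: [0.4801, 0.308, 0.0276]
tool_rot: [-2.083, -1.475, -0.866]
ft_force: [-0.6, -3.3, 2.8]
grip_width: 0.154
grip_force: 60.0
```

```bash
python3 - <<'E'
from h import *
where()
Q=Rv(PSI-90,0,45)
plan([([.4804,.3055,.045],Q),([.49,.22,.055],Q),([.52,.10,.07],Q)],[.4806,.3064,.0267],R.from_rotvec([-2.085,-1.474,-.864]),vmax=.15)
E
```

```text
t 18.8 p [0.4801 0.308  0.0276] yang -19.4 z [ 0.236  0.668 -0.706] grip 0.154 60.0 F [-0.6 -3.3  2.8] q [ 0.57  0.33 -0.84  2.28 -1.16  0.46  0.5 ]
  t [12, 0, -14] w [-0.0, -0.0, 0.0] rows>=1
 ->  [0.4801 0.3051 0.0451] [-2.085 -1.474 -0.864]
  t [-47, 38, -61] w [-0.0, -0.0, 0.0] rows>=3
 ->  [0.4905 0.2204 0.0549] [-2.085 -1.474 -0.864]
  t [-63, 68, -84] w [-0.0, -0.0, 0.0] rows>=3
 ->  [0.5199 0.0997 0.0697] [-2.085 -1.474 -0.864]
```

```bash
cat >> h.py <<'E'
def slip():
    w=img("wrist");g=w["color"].max(2)
    print("col325",g[100:290:3,320:330].mean(1).astype(int).tolist());print("col300",g[100:290:3,275:285].mean(1).astype(int).tolist())
E
python3 -c "from h import *;slip()"
```

```text
col325 [244, 251, 251, 251, 251, 251, 252, 252, 252, 252, 252, 252, 252, 252, 252, 252, 252, 252, 252, 252, 252, 252, 252, 252, 252, 252, 252, 248, 240, 211, 219, 226, 222, 221, 222, 232, 251, 200, 200, 97, 20, 20, 20, 21, 21, 20, 20, 20, 21, 21, 20, 20, 20, 20, 20, 20, 20, 21, 21, 20, 21, 20, 21, 20]
col300 [192, 194, 179, 180, 183, 190, 193, 193, 195, 196, 197, 198, 200, 200, 200, 223, 200, 159, 159, 179, 240, 215, 177, 188, 192, 223, 251, 233, 204, 153, 155, 166, 210, 237, 167, 123, 107, 201, 201, 171, 176, 179, 170, 171, 175, 176, 176, 173, 175, 172, 175, 169, 173, 172, 169, 169, 172, 130, 127, 126, 127, 128, 118, 113]
```

Emit:
{"fn": "jog_arm", "kwargs": {"increments": [{"tx": 1,"ty": 0,"tz": -1,"wx": 0,"wy": 0,"wz": 0,"gripper": 0.05},{"tx": 3,"ty": 0,"tz": -4,"wx": 0,"wy": 0,"wz": 0,"gripper": 0.05},{"tx": 6,"ty": 0,"tz": -7,"wx": 0,"wy": 0,"wz": 0,"gripper": 0.05},{"tx": 10,"ty": 0,"tz": -11,"wx": 0,"wy": 0,"wz": 0,"gripper": 0.05},{"tx": 12,"ty": 0,"tz": -14,"wx": 0,"wy": 0,"wz": 0,"gripper": 0.05}]}}

```text
time: 19.27
position: [0.479, 0.3073, 0.0463]
tool_rot: [-2.082, -1.476, -0.865]
ft_force: [1.1, 0.7, -2.7]
grip_width: 0.156
grip_force: 60.0
```

```bash
python3 -c "
from h import *
slip();where()"
```

```text
col325 [203, 250, 250, 251, 251, 251, 251, 251, 251, 251, 251, 251, 251, 251, 251, 251, 251, 251, 251, 251, 251, 251, 251, 251, 251, 251, 251, 244, 233, 225, 214, 225, 215, 225, 224, 227, 238, 195, 195, 95, 20, 20, 20, 20, 20, 20, 19, 19, 20, 20, 20, 20, 20, 20, 20, 20, 20, 20, 20, 20, 20, 20, 20, 20]
col300 [178, 198, 173, 174, 179, 182, 186, 189, 191, 197, 197, 197, 196, 196, 196, 215, 216, 169, 158, 172, 227, 221, 178, 180, 189, 212, 251, 227, 210, 150, 152, 161, 194, 234, 184, 126, 106, 197, 198, 168, 172, 174, 167, 167, 172, 173, 173, 171, 171, 169, 171, 164, 169, 168, 166, 168, 168, 128, 125, 125, 125, 125, 116, 111]
t 19.32 p [0.4795 0.3072 0.0468] yang -19.3 z [ 0.236  0.668 -0.706] grip 0.154 60.0 F [ 0.2  1.2 -2.1] q [ 0.58  0.27 -0.83  2.28 -1.13  0.51  0.44]
```

Emit:
{"fn": "jog_arm", "kwargs": {"increments": [{"tx": -3,"ty": 2,"tz": -4,"wx": 0,"wy": 0,"wz": 0,"gripper": 0.05},{"tx": -11,"ty": 9,"tz": -15,"wx": 0,"wy": 0,"wz": 0,"gripper": 0.05},{"tx": -22,"ty": 18,"tz": -29,"wx": 0,"wy": 0,"wz": 0,"gripper": 0.05},{"tx": -34,"ty": 28,"tz": -45,"wx": 0,"wy": 0,"wz": 0,"gripper": 0.05},{"tx": -47,"ty": 38,"tz": -61,"wx": 0,"wy": 0,"wz": 0,"gripper": 0.05}]}}

```text
time: 19.73
position: [0.4894, 0.2214, 0.0555]
tool_rot: [-2.082, -1.477, -0.864]
ft_force: [0.0, 0.7, -3.1]
grip_width: 0.157
grip_force: 60.0
```

Emit:
{"fn": "jog_arm", "kwargs": {"increments": [{"tx": -13,"ty": 12,"tz": -17,"wx": 0,"wy": 0,"wz": 0,"gripper": 0.05},{"tx": -26,"ty": 26,"tz": -34,"wx": 0,"wy": 0,"wz": 0,"gripper": 0.05},{"tx": -40,"ty": 42,"tz": -53,"wx": 0,"wy": 0,"wz": 0,"gripper": 0.05},{"tx": -54,"ty": 57,"tz": -71,"wx": 0,"wy": 0,"wz": 0,"gripper": 0.05},{"tx": -63,"ty": 68,"tz": -84,"wx": 0,"wy": 0,"wz": 0,"gripper": 0.05}]}}

```text
time: 20.15
position: [0.5203, 0.0979, 0.0699]
tool_rot: [-2.087, -1.474, -0.865]
ft_force: [0.0, -0.2, -2.1]
grip_width: 0.157
grip_force: 60.0
```

```bash
python3 - <<'E'
from h import *
slip();where();p,r=where();Q=Rv(PSI-90,0,45)
t=img("top");print([(np.round(d["bbox"]).tolist(),round(d["conf"],2)) for d in vision.spot_in("top","scoop_grip")],[(np.round(d["bbox"]).tolist(),round(d["conf"],2)) for d in vision.spot_in("top","gland0_mid")])
z=r.as_matrix()[:,2];gp=p-.019*z;m=gp+XS*(.015+.158)-[0,0,.037];print("mouth",m,proj(t,m))
# pour: mouth target point at tin
tin=np.array([.562,-.3265,0])
def pose(phi,off,zm,psi=PSI):
    X=np.array([np.cos(np.radians(psi)),np.sin(np.radians(psi)),0]);f,h=.173,-.037;a=np.radians(phi)
    M=tin-off*X+[0,0,zm]
    G=M-X*(f*np.cos(a)+h*np.sin(a))-np.array([0,0,1])*(-f*np.sin(a)+h*np.cos(a))
    Q=Rv(psi-90,0,45-phi);return G+.019*Q.as_matrix()[:,2],Q
for a in(0,20,40,58):print(a,pose(a,.025,.145)[0])
plan([([.53,-.05,.17],Q),([.52,-.25,.215],Q),pose(0,.03,.165),pose(18,.03,.15)],[.5199,.0997,.0697],R.from_rotvec([-2.085,-1.474,-.864]),vmax=.18)
E
```

```text
col325 [211, 193, 193, 193, 193, 193, 194, 194, 195, 195, 195, 195, 195, 195, 195, 195, 196, 195, 195, 196, 196, 195, 195, 196, 194, 194, 194, 227, 247, 217, 215, 225, 228, 223, 228, 233, 249, 252, 252, 98, 34, 35, 35, 34, 34, 34, 34, 34, 34, 34, 33, 33, 33, 33, 33, 33, 33, 33, 33, 32, 32, 32, 33, 32]
col300 [172, 165, 169, 174, 178, 182, 186, 187, 188, 190, 191, 192, 194, 195, 195, 220, 198, 151, 137, 152, 222, 221, 176, 174, 181, 206, 239, 242, 216, 151, 150, 157, 196, 238, 165, 117, 97, 253, 253, 167, 172, 174, 166, 167, 171, 172, 172, 170, 170, 168, 170, 163, 169, 167, 166, 166, 167, 199, 201, 198, 200, 200, 185, 174]
t 20.2 p [0.523  0.0939 0.0702] yang -19.9 z [ 0.243  0.663 -0.708] grip 0.157 60.0 F [ 2.2 -3.3 -3.2] q [ 0.83  0.28 -0.59  2.14 -0.85  0.89  0.51]
t 20.2 p [0.523  0.0939 0.0702] yang -19.9 z [ 0.243  0.663 -0.708] grip 0.157 60.0 F [ 2.2 -3.3 -3.2] q [ 0.83  0.28 -0.59  2.14 -0.85  0.89  0.51]
[([239.0, 222.0, 319.0, 273.0], 0.86)] []
mouth [0.57613424 0.24436742 0.04665247] [238.89097514 235.77314155]
0 [ 0.50039095 -0.5004786   0.16856497]
20 [ 0.50629353 -0.48381021  0.22171826]
40 [ 0.51790859 -0.4510103   0.2656182 ]
58 [ 0.53210014 -0.41093459  0.2928063 ]
  t [-13, 30, -84] w [-0.0, -0.0, 0.0] rows>=3
  t [-13, 29, -84] w [-0.0, -0.0, 0.0] rows>=3
 ->  [ 0.5298 -0.0494  0.17  ] [-2.085 -1.474 -0.864]
  t [-52, 29, -84] w [-0.0, -0.0, 0.0] rows>=3
  t [-52, 29, -84] w [-0.0, -0.0, 0.0] rows>=3
 ->  [ 0.5203 -0.25    0.2152] [-2.085 -1.474 -0.864]
  t [-97, 32, -78] w [-0.0, -0.0, 0.0] rows>=4
  t [-97, 33, -78] w [-0.0, -0.0, 0.0] rows>=4
 ->  [ 0.4991 -0.505   0.1882] [-2.085 -1.474 -0.864]
  t [34, 0, -13] w [-0.0, -0.315, 0.0] rows>=3
 ->  [ 0.5041 -0.491   0.2214] [-2.301 -1.627 -0.552]
```

Emit:
{"fn": "jog_arm", "kwargs": {"increments": [{"tx": -1,"ty": 3,"tz": -8,"wx": 0,"wy": 0,"wz": 0,"gripper": 0.05},{"tx": -3,"ty": 8,"tz": -22,"wx": 0,"wy": 0,"wz": 0,"gripper": 0.05},{"tx": -6,"ty": 14,"tz": -40,"wx": 0,"wy": 0,"wz": 0,"gripper": 0.05},{"tx": -9,"ty": 22,"tz": -62,"wx": 0,"wy": 0,"wz": 0,"gripper": 0.05},{"tx": -13,"ty": 30,"tz": -84,"wx": 0,"wy": 0,"wz": 0,"gripper": 0.05}]}}

```text
time: 20.77
position: [0.5238, 0.0279, 0.1207]
tool_rot: [-2.079, -1.478, -0.862]
ft_force: [0.0, -0.4, -3.1]
grip_width: 0.16
grip_force: 60.0
```

Emit:
{"fn": "jog_arm", "kwargs": {"increments": [{"tx": -2,"ty": 6,"tz": -19,"wx": 0,"wy": 0,"wz": 0,"gripper": 0.05},{"tx": -4,"ty": 12,"tz": -36,"wx": 0,"wy": 0,"wz": 0,"gripper": 0.05},{"tx": -7,"ty": 18,"tz": -53,"wx": 0,"wy": 0,"wz": 0,"gripper": 0.05},{"tx": -10,"ty": 24,"tz": -69,"wx": 0,"wy": 0,"wz": 0,"gripper": 0.05},{"tx": -13,"ty": 29,"tz": -84,"wx": 0,"wy": 0,"wz": 0,"gripper": 0.05}]}}

```text
time: 21.18
position: [0.529, -0.0473, 0.1709]
tool_rot: [-2.081, -1.477, -0.863]
ft_force: [0.3, -0.2, -2.5]
grip_width: 0.155
grip_force: 60.0
```

Emit:
{"fn": "jog_arm", "kwargs": {"increments": [{"tx": -6,"ty": 6,"tz": -17,"wx": 0,"wy": 0,"wz": 0,"gripper": 0.05},{"tx": -15,"ty": 12,"tz": -34,"wx": 0,"wy": 0,"wz": 0,"gripper": 0.05},{"tx": -26,"ty": 18,"tz": -51,"wx": 0,"wy": 0,"wz": 0,"gripper": 0.05},{"tx": -39,"ty": 24,"tz": -68,"wx": 0,"wy": 0,"wz": 0,"gripper": 0.05},{"tx": -52,"ty": 29,"tz": -84,"wx": 0,"wy": 0,"wz": 0,"gripper": 0.05}]}}

```text
time: 21.6
position: [0.5245, -0.1478, 0.1931]
tool_rot: [-2.08, -1.478, -0.863]
ft_force: [0.4, 0.7, -3.1]
grip_width: 0.154
grip_force: 60.0
```

Emit:
{"fn": "jog_arm", "kwargs": {"increments": [{"tx": -11,"ty": 6,"tz": -17,"wx": 0,"wy": 0,"wz": 0,"gripper": 0.05},{"tx": -22,"ty": 12,"tz": -34,"wx": 0,"wy": 0,"wz": 0,"gripper": 0.05},{"tx": -33,"ty": 18,"tz": -51,"wx": 0,"wy": 0,"wz": 0,"gripper": 0.05},{"tx": -43,"ty": 24,"tz": -68,"wx": 0,"wy": 0,"wz": 0,"gripper": 0.05},{"tx": -52,"ty": 29,"tz": -84,"wx": 0,"wy": 0,"wz": 0,"gripper": 0.05}]}}

```text
time: 22.02
position: [0.5199, -0.2484, 0.2152]
tool_rot: [-2.081, -1.476, -0.863]
ft_force: [0.3, 0.5, -2.8]
grip_width: 0.157
grip_force: 60.0
```

Emit:
{"fn": "jog_arm", "kwargs": {"increments": [{"tx": -16,"ty": 6,"tz": -15,"wx": 0,"wy": 0,"wz": 0,"gripper": 0.05},{"tx": -34,"ty": 12,"tz": -30,"wx": 0,"wy": 0,"wz": 0,"gripper": 0.05},{"tx": -54,"ty": 19,"tz": -46,"wx": 0,"wy": 0,"wz": 0,"gripper": 0.05},{"tx": -75,"ty": 25,"tz": -62,"wx": 0,"wy": 0,"wz": 0,"gripper": 0.05},{"tx": -97,"ty": 32,"tz": -78,"wx": 0,"wy": 0,"wz": 0,"gripper": 0.05}]}}

```text
time: 22.43
position: [0.5093, -0.3755, 0.2015]
tool_rot: [-2.08, -1.477, -0.863]
ft_force: [0.4, 0.1, -3.2]
grip_width: 0.156
grip_force: 60.0
```

Emit:
{"fn": "jog_arm", "kwargs": {"increments": [{"tx": -25,"ty": 8,"tz": -20,"wx": 0,"wy": 0,"wz": 0,"gripper": 0.05},{"tx": -50,"ty": 17,"tz": -40,"wx": 0,"wy": 0,"wz": 0,"gripper": 0.05},{"tx": -72,"ty": 24,"tz": -58,"wx": 0,"wy": 0,"wz": 0,"gripper": 0.05},{"tx": -88,"ty": 30,"tz": -71,"wx": 0,"wy": 0,"wz": 0,"gripper": 0.05},{"tx": -97,"ty": 33,"tz": -78,"wx": 0,"wy": 0,"wz": 0,"gripper": 0.05}]}}

```text
time: 22.85
position: [0.4984, -0.5054, 0.1858]
tool_rot: [-2.084, -1.472, -0.862]
ft_force: [-0.4, 0.2, -3.4]
grip_width: 0.153
grip_force: 60.0
```

```bash
cat >> h.py <<'E'
TIN=np.array([.562,-.3265,0])
def pose(phi,off,zm,psi=PSI):
    X=np.array([np.cos(np.radians(psi)),np.sin(np.radians(psi)),0]);f,h=.173,-.037;a=np.radians(phi)
    M=TIN-off*X+[0,0,zm]
    G=M-X*(f*np.cos(a)+h*np.sin(a))-np.array([0,0,1])*(-f*np.sin(a)+h*np.cos(a))
    Q=Rv(psi-90,0,45-phi);return G+.019*Q.as_matrix()[:,2],Q
E
python3 - <<'E'
from h import *
where();slip();p,r=where()
for n in("top","scene"):
    im=img(n);z=r.as_matrix()[:,2];m=p-.019*z+XS*.173-[0,0,.037]
    print(n,[(np.round(d["bbox"]).tolist(),round(d["conf"],2)) for d in vision.spot_in(n,"scoop_mouth")],"mouth",m.round(3),proj(im,m).round(),"tin",[(np.round(d["bbox"]).tolist(),round(d["conf"],2)) for d in vision.spot_in(n,"tin_mid")], "pred tin rim", [proj(im,TIN+np.array(k)).round().tolist() for k in([.06,0,.137],[-.06,0,.137],[0,.06,.137],[0,-.06,.137])])
plan([pose(10,.03,.16)+(1,),pose(22,.03,.152),pose(34,.028,.148,),pose(46,.026,.145),pose(58,.025,.145)],[.4991,-.505,.1882],R.from_rotvec([-2.085,-1.474,-.864]))
E
```

```text
t 22.85 p [ 0.4984 -0.5054  0.1858] yang -19.5 z [ 0.234  0.668 -0.706] grip 0.153 60.0 F [-0.4  0.2 -3.4] q [ 1.15  0.88 -0.24  0.91 -0.45  1.84  0.59]
col325 [158, 242, 242, 242, 242, 243, 243, 243, 243, 243, 244, 243, 244, 244, 244, 244, 244, 244, 244, 244, 244, 244, 244, 243, 233, 229, 229, 230, 229, 208, 187, 174, 186, 189, 188, 177, 189, 245, 245, 85, 29, 29, 29, 29, 29, 29, 29, 29, 29, 29, 28, 28, 28, 28, 28, 28, 28, 28, 27, 28, 27, 27, 27, 27]
col300 [129, 179, 157, 154, 160, 161, 164, 168, 168, 170, 171, 172, 173, 174, 174, 173, 173, 191, 213, 193, 190, 217, 225, 192, 179, 196, 202, 237, 211, 185, 152, 132, 141, 152, 183, 200, 218, 248, 248, 147, 152, 154, 146, 147, 151, 152, 152, 150, 150, 148, 150, 144, 148, 147, 145, 146, 147, 136, 116, 98, 80, 72, 66, 63]
t 22.9 p [ 0.498  -0.5065  0.1849] yang -19.5 z [ 0.235  0.667 -0.707] grip 0.156 60.0 F [-1.  -0.2 -4.6] q [ 1.15  0.88 -0.24  0.91 -0.45  1.84  0.59]
top [([524.0, 217.0, 635.0, 278.0], 0.56)] mouth [ 0.551 -0.356  0.161] [528. 237.] tin [([479.0, 207.0, 532.0, 261.0], 0.82), ([180.0, 339.0, 236.0, 397.0], 0.77), ([18
[... 572 characters left out ...]
 0.68), ([56.0, 395.0, 177.0, 478.0], 0.59), ([306.0, 387.0, 382.0, 475.0], 0.51), ([317.0, 71.0, 457.0, 223.0], 0.25)] pred tin rim [[214.0, 431.0], [158.0, 390.0], [209.0, 380.0], [161.0, 442.0]]
  t [20, 0, -12] w [-0.0, -0.175, 0.0] rows>=2
 ->  [ 0.501  -0.4997  0.2108] [-2.208 -1.561 -0.696]
  t [25, 0, -10] w [-0.0, -0.209, 0.0] rows>=2
 ->  [ 0.5059 -0.4858  0.2334] [-2.344 -1.657 -0.477]
  t [29, 0, -13] w [-0.0, -0.21, 0.0] rows>=2
 ->  [ 0.5131 -0.4654  0.2567] [-2.467 -1.744 -0.237]
  t [31, 0, -14] w [-0.0, -0.209, 0.0] rows>=2
 ->  [ 0.5224 -0.4392  0.2763] [ 2.557  1.808 -0.022]
  t [30, 0, -17] w [-0.0, -0.21, 0.0] rows>=2
 ->  [ 0.5325 -0.4107  0.2928] [ 2.448  1.731 -0.279]
```

Emit:
{"fn": "jog_arm", "kwargs": {"increments": [{"tx": 4,"ty": 0,"tz": -2,"wx": 0,"wy": -0.035,"wz": 0,"gripper": 0.05},{"tx": 8,"ty": 0,"tz": -5,"wx": 0,"wy": -0.07,"wz": 0,"gripper": 0.05},{"tx": 12,"ty": 0,"tz": -7,"wx": 0,"wy": -0.105,"wz": 0,"gripper": 0.05},{"tx": 16,"ty": 0,"tz": -10,"wx": 0,"wy": -0.14,"wz": 0,"gripper": 0.05},{"tx": 20,"ty": 0,"tz": -12,"wx": 0,"wy": -0.175,"wz": 0,"gripper": 0.05}]}}

```text
time: 23.62
position: [0.502, -0.4971, 0.2122]
tool_rot: [-2.207, -1.566, -0.695]
ft_force: [-0.9, -0.4, -2.8]
grip_width: 0.157
grip_force: 60.0
```

Emit:
{"fn": "jog_arm", "kwargs": {"increments": [{"tx": 5,"ty": 0,"tz": -2,"wx": 0,"wy": -0.042,"wz": 0,"gripper": 0.05},{"tx": 10,"ty": 0,"tz": -4,"wx": 0,"wy": -0.084,"wz": 0,"gripper": 0.05},{"tx": 15,"ty": 0,"tz": -6,"wx": 0,"wy": -0.125,"wz": 0,"gripper": 0.05},{"tx": 20,"ty": 0,"tz": -8,"wx": 0,"wy": -0.167,"wz": 0,"gripper": 0.05},{"tx": 25,"ty": 0,"tz": -10,"wx": 0,"wy": -0.209,"wz": 0,"gripper": 0.05}]}}

```text
time: 24.03
position: [0.5068, -0.483, 0.2344]
tool_rot: [-2.343, -1.662, -0.476]
ft_force: [0.5, 0.3, -2.7]
grip_width: 0.155
grip_force: 60.0
```

Emit:
{"fn": "jog_arm", "kwargs": {"increments": [{"tx": 6,"ty": 0,"tz": -3,"wx": 0,"wy": -0.042,"wz": 0,"gripper": 0.05},{"tx": 12,"ty": 0,"tz": -5,"wx": 0,"wy": -0.084,"wz": 0,"gripper": 0.05},{"tx": 17,"ty": 0,"tz": -8,"wx": 0,"wy": -0.126,"wz": 0,"gripper": 0.05},{"tx": 23,"ty": 0,"tz": -10,"wx": 0,"wy": -0.168,"wz": 0,"gripper": 0.05},{"tx": 29,"ty": 0,"tz": -13,"wx": 0,"wy": -0.21,"wz": 0,"gripper": 0.05}]}}

```text
time: 24.45
position: [0.5139, -0.4622, 0.2577]
tool_rot: [-2.465, -1.749, -0.237]
ft_force: [0.0, -0.7, -2.9]
grip_width: 0.157
grip_force: 60.0
```

```bash
python3 - <<'E'
from h import *
where();slip()
print([(np.round(d["bbox"]).tolist(),round(d["conf"],2)) for d in vision.spot_in("wrist","gland0_mid")])
E
```

```text
t 24.45 p [ 0.5139 -0.4622  0.2577] yang -19.3 z [ 0.064  0.179 -0.982] grip 0.157 60.0 F [ 0.  -0.7 -2.9] q [ 0.89  0.47 -0.16  1.2  -0.1   1.56  0.41]
col325 [246, 242, 242, 243, 243, 243, 243, 243, 243, 243, 243, 234, 215, 190, 173, 150, 160, 180, 201, 220, 234, 242, 243, 243, 243, 238, 228, 237, 205, 164, 140, 139, 145, 152, 176, 198, 221, 243, 243, 74, 24, 25, 25, 24, 25, 25, 25, 25, 25, 25, 25, 25, 25, 25, 25, 26, 25, 25, 26, 25, 26, 25, 26, 26]
col300 [149, 140, 143, 147, 151, 156, 169, 176, 174, 181, 196, 208, 242, 219, 188, 164, 144, 145, 153, 159, 166, 180, 189, 195, 199, 211, 215, 218, 225, 230, 218, 201, 181, 171, 183, 196, 227, 244, 244, 148, 152, 154, 148, 149, 151, 152, 152, 150, 153, 150, 151, 147, 151, 149, 147, 146, 147, 175, 174, 171, 169, 173, 161, 154]
[([334.0, 154.0, 389.0, 208.0], 0.63)]
```

Sliding begins; continue tipping.

Emit:
{"fn": "jog_arm", "kwargs": {"increments": [{"tx": 6,"ty": 0,"tz": -3,"wx": 0,"wy": -0.042,"wz": 0,"gripper": 0.05},{"tx": 12,"ty": 0,"tz": -6,"wx": 0,"wy": -0.084,"wz": 0,"gripper": 0.05},{"tx": 19,"ty": 0,"tz": -8,"wx": 0,"wy": -0.125,"wz": 0,"gripper": 0.05},{"tx": 25,"ty": 0,"tz": -11,"wx": 0,"wy": -0.167,"wz": 0,"gripper": 0.05},{"tx": 31,"ty": 0,"tz": -14,"wx": 0,"wy": -0.209,"wz": 0,"gripper": 0.05}]}}

```text
time: 24.97
position: [0.5225, -0.4371, 0.2765]
tool_rot: [2.556, 1.81, -0.021]
ft_force: [-0.1, 0.2, -2.2]
grip_width: 0.156
grip_force: 60.0
```

Emit:
{"fn": "jog_arm", "kwargs": {"increments": [{"tx": 6,"ty": 0,"tz": -3,"wx": 0,"wy": -0.042,"wz": 0,"gripper": 0.05},{"tx": 12,"ty": 0,"tz": -7,"wx": 0,"wy": -0.084,"wz": 0,"gripper": 0.05},{"tx": 18,"ty": 0,"tz": -10,"wx": 0,"wy": -0.126,"wz": 0,"gripper": 0.05},{"tx": 24,"ty": 0,"tz": -14,"wx": 0,"wy": -0.168,"wz": 0,"gripper": 0.05},{"tx": 30,"ty": 0,"tz": -17,"wx": 0,"wy": -0.21,"wz": 0,"gripper": 0.05}]}}

```text
time: 25.38
position: [0.5326, -0.4084, 0.2932]
tool_rot: [2.447, 1.732, -0.278]
ft_force: [0.6, 0.5, -2.0]
grip_width: 0.155
grip_force: 60.0
```

Emit:
{"fn": "jog_arm", "kwargs": {"increments": [{"tx": 0,"ty": 0,"tz": 0,"wx": 0,"wy": 0,"wz": 0,"gripper": 0.05},{"tx": 0,"ty": 0,"tz": 0,"wx": 0,"wy": 0,"wz": 0,"gripper": 0.05},{"tx": 0,"ty": 0,"tz": 0,"wx": 0,"wy": 0,"wz": 0,"gripper": 0.05},{"tx": 0,"ty": 0,"tz": 0,"wx": 0,"wy": 0,"wz": 0,"gripper": 0.05},{"tx": 0,"ty": 0,"tz": 0,"wx": 0,"wy": 0,"wz": 0,"gripper": 0.05}]}}

```text
time: 25.8
position: [0.5317, -0.4104, 0.2923]
tool_rot: [2.45, 1.731, -0.278]
ft_force: [-0.0, -0.1, -1.0]
grip_width: 0.159
grip_force: 60.0
```

```bash
cat >> h.py <<'E'
def brass(im):
    hsv=cv2.cvtColor(im["color"],cv2.COLOR_BGR2HSV)
    return (hsv[...,0]>=18)&(hsv[...,0]<=32)&(hsv[...,1]>130)
def blobs(m,amin=12):
    n,l,st,ce=cv2.connectedComponentsWithStats(m.astype(np.uint8));return [(st[i].tolist(),ce[i].round().tolist()) for i in range(1,n) if st[i,4]>amin]
E
python3 - <<'E'
from h import *
where()
for n in("wrist","scene","top"):
    im=img(n);cv2.imwrite(f"pics/{n}9.png",im["color"]);print(n,blobs(brass(im)),[(np.round(d["bbox"]).tolist(),round(d["conf"],2)) for d in vision.spot_in(n,"gland0_mid")])
    print(" tin",[proj(im,TIN+np.array([0,0,h])).round().tolist() for h in(.137,.09)])
slip()
E
```

```text
t 25.8 p [ 0.5317 -0.4104  0.2923] yang -19.5 z [-0.075 -0.211 -0.975] grip 0.159 60.0 F [-0.  -0.1 -1. ] q [ 0.62  0.31 -0.16  1.35  0.27  1.46  0.1 ]
wrist [([317, 0, 40, 40, 1177], [336.0, 21.0]), ([276, 16, 37, 40, 884], [294.0, 35.0]), ([320, 59, 36, 36, 734], [337.0, 77.0]), ([279, 70, 34, 30, 599], [296.0, 85.0]), ([266, 303, 14, 70, 531], [272.0, 338.0]), ([370, 303, 13, 71, 509], [377.0, 338.0]), ([88, 385, 453, 23, 7982], [330.0, 398.0])] [([318.0, 60.0, 358.0, 96.0], 0.82), ([146.0, 0.0, 443.0, 188.0], 0.28)]
 tin [[326.0, 60.0], [326.0, 56.0]]
scene [([83, 393, 22, 12, 78], [94.0, 400.0]), ([185, 393, 31, 29, 363], [200.0, 406.0]), ([59, 401, 8, 7, 16], [61.0, 404.0]), ([168, 406, 15, 16, 120], [176.0, 413.0]), ([129, 408, 7, 3, 15], [132.0, 409.0]), ([181, 419, 14, 7, 34], [187.0, 421.0]), ([184, 424, 13, 12, 80], [191.0, 430.0]), ([77, 436, 8, 8, 18], [80.0, 439.0])] [([182.0, 419.0, 199.0, 435.0], 0.66)]
 tin [[186.0, 410.0], [192.0, 417.0]]
top [([485, 225, 13, 12, 111], [492.0, 230.0]), ([502, 231, 12, 11, 99], [507.0, 236.0]), ([486, 241, 11, 10, 72], [491.0, 245.0]), ([502, 247, 12, 12, 90], [507.0, 253.0])] [([502.0, 230.0, 515.0, 242.0], 0.6)]
 tin [[508.0, 234.0], [499.0, 238.0]]
col325 [240, 239, 239, 239, 239, 239, 240, 240, 240, 240, 240, 241, 241, 241, 241, 241, 241, 241, 241, 241, 241, 240, 240, 240, 240, 240, 240, 240, 240, 240, 240, 240, 239, 239, 239, 239, 239, 241, 241, 72, 24, 24, 24, 24, 24, 24, 24, 24, 24, 23, 24, 24, 24, 24, 24, 24, 24, 21, 18, 16, 15, 16, 15, 15]
col300 [150, 144, 147, 152, 156, 159, 161, 164, 167, 170, 173, 169, 169, 169, 169, 169, 169, 169, 171, 171, 171, 169, 192, 192, 185, 184, 184, 206, 206, 205, 205, 205, 226, 226, 226, 226, 218, 241, 241, 191, 197, 199, 193, 193, 196, 194, 197, 193, 198, 196, 197, 192, 196, 193, 191, 188, 194, 186, 188, 187, 187, 188, 173, 164]
```

```bash
python3 - <<'E'
from h import *
Q=Rv(PSI-90,0,45)
p,r=plan([([.53,-.41,.36],Rv(PSI-90,0,-10)),([.515,-.28,.33],Rv(PSI-90,0,18)),([.51,-.14,.25],Q),([.50,0,.12],Q),([.50,.01,.045],Q)],[.5325,-.4107,.2928],R.from_rotvec([2.448,1.731,-.279]),vmax=.19)
E
```

```text
t [-15, -3, -65] w [-0.0, 0.052, 0.001] rows>=2
 ->  [ 0.5297 -0.4097  0.3595] [ 2.477  1.75  -0.217]
  t [121, -57, 9] w [-0.0, 0.489, -0.001] rows>=4
 ->  [ 0.5153 -0.2798  0.3296] [-2.397 -1.695 -0.38 ]
  t [99, -52, 116] w [-0.0, 0.471, 0.0] rows>=4
 ->  [ 0.5096 -0.1399  0.2499] [-2.085 -1.475 -0.864]
  t [0, -28, 91] w [-0.0, 0.0, 0.0] rows>=3
  t [-1, -28, 92] w [-0.0, 0.0, 0.0] rows>=3
 ->  [4.997e-01 1.000e-04 1.198e-01] [-2.085 -1.475 -0.864]
  t [-46, -3, 60] w [-0.0, 0.0, 0.0] rows>=2
 ->  [0.5001 0.0104 0.0448] [-2.085 -1.475 -0.864]
```

Emit:
{"fn": "jog_arm", "kwargs": {"increments": [{"tx": -1,"ty": 0,"tz": -6,"wx": 0,"wy": 0,"wz": 0,"gripper": 0.05},{"tx": -4,"ty": -1,"tz": -18,"wx": 0,"wy": 0.01,"wz": 0,"gripper": 0.05},{"tx": -8,"ty": -2,"tz": -36,"wx": 0,"wy": 0.02,"wz": 0,"gripper": 0.05},{"tx": -12,"ty": -3,"tz": -54,"wx": 0,"wy": 0.035,"wz": 0,"gripper": 0.05},{"tx": -15,"ty": -3,"tz": -65,"wx": 0,"wy": 0.052,"wz": 0,"gripper": 0.05}]}}

```text
time: 26.57
position: [0.5305, -0.4079, 0.3633]
tool_rot: [2.472, 1.753, -0.212]
ft_force: [0.7, -0.7, -0.7]
grip_width: 0.157
grip_force: 60.0
```

Emit:
{"fn": "jog_arm", "kwargs": {"increments": [{"tx": 15,"ty": -7,"tz": 1,"wx": 0,"wy": 0.08,"wz": 0,"gripper": 0.05},{"tx": 40,"ty": -19,"tz": 3,"wx": 0,"wy": 0.18,"wz": 0,"gripper": 0.05},{"tx": 68,"ty": -32,"tz": 5,"wx": 0,"wy": 0.28,"wz": 0,"gripper": 0.05},{"tx": 96,"ty": -45,"tz": 7,"wx": 0,"wy": 0.39,"wz": 0,"gripper": 0.05},{"tx": 121,"ty": -57,"tz": 9,"wx": 0,"wy": 0.489,"wz": 0,"gripper": 0.05}]}}

```text
time: 26.98
position: [0.5155, -0.2773, 0.3319]
tool_rot: [-2.394, -1.698, -0.388]
ft_force: [-0.1, -0.3, -1.3]
grip_width: 0.155
grip_force: 60.0
```

Emit:
{"fn": "jog_arm", "kwargs": {"increments": [{"tx": 20,"ty": -10,"tz": 23,"wx": 0,"wy": 0.094,"wz": 0,"gripper": 0.05},{"tx": 40,"ty": -21,"tz": 46,"wx": 0,"wy": 0.188,"wz": 0,"gripper": 0.05},{"tx": 60,"ty": -31,"tz": 70,"wx": 0,"wy": 0.283,"wz": 0,"gripper": 0.05},{"tx": 80,"ty": -42,"tz": 93,"wx": 0,"wy": 0.377,"wz": 0,"gripper": 0.05},{"tx": 99,"ty": -52,"tz": 116,"wx": 0,"wy": 0.471,"wz": 0,"gripper": 0.05}]}}

```text
time: 27.4
position: [0.5097, -0.1383, 0.2513]
tool_rot: [-2.083, -1.478, -0.87]
ft_force: [1.0, 0.3, -1.9]
grip_width: 0.158
grip_force: 60.0
```

Emit:
{"fn": "jog_arm", "kwargs": {"increments": [{"tx": 0,"ty": -6,"tz": 19,"wx": 0,"wy": 0,"wz": 0,"gripper": 0.05},{"tx": 0,"ty": -11,"tz": 37,"wx": 0,"wy": 0,"wz": 0,"gripper": 0.05},{"tx": 0,"ty": -17,"tz": 55,"wx": 0,"wy": 0,"wz": 0,"gripper": 0.05},{"tx": 0,"ty": -22,"tz": 73,"wx": 0,"wy": 0,"wz": 0,"gripper": 0.05},{"tx": 0,"ty": -28,"tz": 91,"wx": 0,"wy": 0,"wz": 0,"gripper": 0.05}]}}

```text
time: 27.82
position: [0.5049, -0.0686, 0.1863]
tool_rot: [-2.084, -1.48, -0.865]
ft_force: [0.1, -0.5, -0.2]
grip_width: 0.153
grip_force: 60.0
```

Emit:
{"fn": "jog_arm", "kwargs": {"increments": [{"tx": 0,"ty": -6,"tz": 18,"wx": 0,"wy": 0,"wz": 0,"gripper": 0.05},{"tx": 0,"ty": -12,"tz": 38,"wx": 0,"wy": 0,"wz": 0,"gripper": 0.05},{"tx": 0,"ty": -18,"tz": 60,"wx": 0,"wy": 0,"wz": 0,"gripper": 0.05},{"tx": -1,"ty": -24,"tz": 80,"wx": 0,"wy": 0,"wz": 0,"gripper": 0.05},{"tx": -1,"ty": -28,"tz": 92,"wx": 0,"wy": 0,"wz": 0,"gripper": 0.05}]}}

```text
time: 28.23
position: [0.499, 0.003, 0.1197]
tool_rot: [-2.081, -1.48, -0.863]
ft_force: [0.6, 0.0, -1.3]
grip_width: 0.158
grip_force: 60.0
```

Emit:
{"fn": "jog_arm", "kwargs": {"increments": [{"tx": -6,"ty": 0,"tz": 8,"wx": 0,"wy": 0,"wz": 0,"gripper": 0.05},{"tx": -18,"ty": -1,"tz": 23,"wx": 0,"wy": 0,"wz": 0,"gripper": 0.05},{"tx": -31,"ty": -2,"tz": 40,"wx": 0,"wy": 0,"wz": 0,"gripper": 0.05},{"tx": -41,"ty": -3,"tz": 54,"wx": 0,"wy": 0,"wz": 0,"gripper": 0.05},{"tx": -46,"ty": -3,"tz": 60,"wx": 0,"wy": 0,"wz": 0,"gripper": 0.05}]}}

```text
time: 28.65
position: [0.4997, 0.0116, 0.0437]
tool_rot: [-2.083, -1.476, -0.863]
ft_force: [0.9, -0.2, -0.5]
grip_width: 0.153
grip_force: 60.0
```

```bash
python3 - <<'E'
from h import *
where()
for n in("scene","top"):
    im=img(n);cv2.imwrite(f"pics/{n}10.png",im["color"]);print(n,[b for b in blobs(brass(im),30) if (n=="top" and b[0][0]>450) or (n=="scene" and b[0][0]<240 and b[0][1]>350)])
    for t in("tin_mid","pan_mid","scoop_grip"):print(t,[(np.round(d["bbox"]).tolist(),round(d["conf"],2)) for d in vision.spot_in(n,t)])
    for c,rr,z in((TIN,.06,.137),(TIN,.08,.093)):
        u=np.array([proj(im,c+np.array([rr*np.cos(a),rr*np.sin(a),z])) for a in np.linspace(0,6.28,60)]);print("pred",u.min(0).round(1),u.max(0).round(1))
slip();where()
E
```

```text
t 28.65 p [0.4997 0.0116 0.0437] yang -19.4 z [ 0.234  0.667 -0.707] grip 0.153 60.0 F [ 0.9 -0.2 -0.5] q [ 0.78  0.33 -0.35  2.12 -0.83  1.    0.67]
scene [([185, 393, 31, 29, 362], [200.0, 406.0]), ([165, 406, 18, 17, 176], [174.0, 415.0]), ([180, 419, 17, 17, 176], [189.0, 428.0])]
tin_mid [([441.0, 195.0, 497.0, 252.0], 0.87), ([149.0, 377.0, 225.0, 449.0], 0.86), ([252.0, 116.0, 304.0, 163.0], 0.76), ([395.0, 320.0, 456.0, 387.0], 0.72), ([124.0, 297.0, 175.0, 317.0], 0.67)]
pan_mid [([143.0, 372.0, 239.0, 468.0], 0.59)]
scoop_grip [([275.0, 219.0, 346.0, 278.0], 0.71), ([106.0, 335.0, 279.0, 480.0], 0.66)]
pred [148.7 374.1] [222.4 448.8]
pred [144.3 370.5] [238.5 466.6]
top [([485, 225, 13, 12, 108], [492.0, 230.0]), ([502, 231, 12, 10, 96], [507.0, 236.0]), ([486, 240, 11, 11, 74], [491.0, 245.0]), ([502, 247, 12, 11, 104], [507.0, 252.0])]
tin_mid [([182.0, 121.0, 229.0, 178.0], 0.94), ([318.0, 104.0, 367.0, 152.0], 0.91), ([479.0, 207.0, 540.0, 259.0], 0.85), ([180.0, 339.0, 234.0, 397.0], 0.79), ([405.0, 336.0, 462.0, 395.0], 0.57)]
pan_mid [([467.0, 199.0, 535.0, 271.0], 
[... 240 characters left out ...]
43, 243, 243, 243, 243, 243, 243, 243, 243, 243, 243, 243, 243, 243, 243, 243, 243, 243, 243, 243, 243, 243, 243, 244, 244, 78, 28, 29, 29, 28, 29, 28, 28, 29, 28, 28, 28, 28, 27, 27, 27, 27, 27, 27, 27, 27, 27, 27, 27, 27]
col300 [133, 172, 150, 153, 156, 160, 164, 165, 166, 167, 168, 169, 171, 171, 171, 172, 172, 171, 172, 171, 171, 171, 171, 171, 171, 171, 171, 172, 170, 172, 184, 179, 170, 181, 197, 186, 200, 247, 247, 145, 149, 152, 144, 145, 148, 149, 149, 147, 148, 146, 148, 143, 146, 145, 143, 143, 146, 119, 120, 121, 121, 123, 113, 108]
t 29.1 p [0.5002 0.0119 0.0457] yang -19.4 z [ 0.236  0.667 -0.707] grip 0.155 60.0 F [ 0.5  1.1 -1.4] q [ 0.78  0.33 -0.35  2.12 -0.83  1.    0.67]
```

Emit:
{"fn": "jog_arm", "kwargs": {"increments": [{"tx": -3,"ty": 0,"tz": 3,"wx": 0,"wy": 0,"wz": 0,"gripper": 0.05},{"tx": -6,"ty": 0,"tz": 6,"wx": 0,"wy": 0,"wz": 0,"gripper": 0.05},{"tx": -9,"ty": 0,"tz": 9,"wx": 0,"wy": 0,"wz": 0,"gripper": 0.05},{"tx": -11,"ty": 0,"tz": 11,"wx": 0,"wy": 0,"wz": 0,"gripper": 0.05},{"tx": -12,"ty": 0,"tz": 12,"wx": 0,"wy": 0,"wz": 0,"gripper": 0.05}]}}

```text
time: 29.52
position: [0.4992, 0.0127, 0.0275]
tool_rot: [-2.082, -1.475, -0.863]
ft_force: [-2.0, -1.4, 5.0]
grip_width: 0.158
grip_force: 60.0
```

```bash
python3 -c "
from h import *
where();img('top');where()"
```

```text
t 29.52 p [0.4992 0.0127 0.0275] yang -19.4 z [ 0.234  0.668 -0.706] grip 0.158 60.0 F [-2.  -1.4  5. ] q [ 0.78  0.36 -0.35  2.12 -0.83  0.97  0.7 ]
t 29.57 p [0.4994 0.0127 0.0277] yang -19.4 z [ 0.234  0.669 -0.706] grip 0.155 60.0 F [-0.5  1.2 -0.3] q [ 0.78  0.36 -0.35  2.12 -0.84  0.97  0.7 ]
```

Emit:
{"fn": "jog_arm", "kwargs": {"increments": [{"tx": -1,"ty": 0,"tz": 1,"wx": 0,"wy": 0,"wz": 0,"gripper": 0.05},{"tx": -1,"ty": 0,"tz": 1,"wx": 0,"wy": 0,"wz": 0,"gripper": 0.16},{"tx": -1,"ty": 0,"tz": 1,"wx": 0,"wy": 0,"wz": 0,"gripper": 0.3},{"tx": -1,"ty": 0,"tz": 1,"wx": 0,"wy": 0,"wz": 0,"gripper": 0.45},{"tx": -1,"ty": 0,"tz": 1,"wx": 0,"wy": 0,"wz": 0,"gripper": 0.55}], "grip_force": 10}}

```text
time: 29.98
position: [0.4997, 0.0124, 0.0265]
tool_rot: [-2.083, -1.476, -0.864]
ft_force: [-0.9, 0.4, -0.4]
grip_width: 0.306
grip_force: 0.0
```

Emit:
{"fn": "jog_arm", "kwargs": {"increments": [{"tx": 0,"ty": 0,"tz": 0,"wx": 0,"wy": 0,"wz": 0,"gripper": 0.6},{"tx": 0,"ty": 0,"tz": -8,"wx": 0,"wy": 0,"wz": 0,"gripper": 0.6},{"tx": 0,"ty": 0,"tz": -25,"wx": 0,"wy": 0,"wz": 0,"gripper": 0.6},{"tx": 0,"ty": 0,"tz": -50,"wx": 0,"wy": 0,"wz": 0,"gripper": 0.6},{"tx": 0,"ty": 0,"tz": -80,"wx": 0,"wy": 0,"wz": 0,"gripper": 0.6}]}}

```text
time: 30.4
position: [0.4796, -0.0404, 0.0835]
tool_rot: [-2.08, -1.476, -0.862]
ft_force: [1.4, -0.3, 0.1]
grip_width: 0.587
grip_force: 0.0
```

Emit:
{"fn": "jog_arm", "kwargs": {"increments": [{"tx": 15,"ty": 0,"tz": -15,"wx": 0,"wy": 0,"wz": 0,"gripper": 0.6},{"tx": 25,"ty": 0,"tz": -25,"wx": 0,"wy": 0,"wz": 0,"gripper": 0.6},{"tx": 30,"ty": 0,"tz": -30,"wx": 0,"wy": 0,"wz": 0,"gripper": 0.6},{"tx": 30,"ty": 0,"tz": -30,"wx": 0,"wy": 0,"wz": 0,"gripper": 0.6},{"tx": 30,"ty": 0,"tz": -30,"wx": 0,"wy": 0,"wz": 0,"gripper": 0.6}]}}

```text
time: 30.82
position: [0.4805, -0.0404, 0.1252]
tool_rot: [-2.082, -1.477, -0.863]
ft_force: [-0.8, 0.0, -0.4]
grip_width: 0.601
grip_force: 0.0
```

```bash
python3 - <<'E'
from h import *
where()
c=np.array([.4994,.0127,.0277])-.019*np.array([.234,.668,-.706])
for n in("scene","top"):
    im=img(n);print(n,[(np.round(d["bbox"]).tolist(),round(d["conf"],2)) for t in("scoop_grip","tin_mid","pan_mid") for d in vision.spot_in(n,t)])
    h=c+.015*XS;N=np.array([-XS[1],XS[0],0]);u=np.array([proj(im,[*(h+a*XS+b*N)[:2],z]) for a,b,z in((-.027,0,.053),(.028,.044,.052),(.028,-.044,.052),(.158,.035,.003),(.158,-.035,.003),(.158,.035,.035),(.158,-.035,.035))]);print("pred flat scoop",u.min(0).round(),u.max(0).round())
    for t,b in(("carton",0),("tape",0),("driver",0),("jar",0)):print(t,[np.round(d["bbox"]).tolist() for d in vision.spot_in(n,t)][:1])
E
```

```text
t 30.82 p [ 0.4805 -0.0404  0.1252] yang -19.3 z [ 0.234  0.668 -0.707] grip 0.601 0.0 F [-0.8  0.  -0.4] q [ 0.85  0.2  -0.3   2.05 -0.76  1.22  0.61]
scene [([272.0, 220.0, 352.0, 282.0], 0.98), ([113.0, 289.0, 176.0, 316.0], 0.93), ([439.0, 195.0, 496.0, 252.0], 0.92), ([150.0, 374.0, 223.0, 450.0], 0.85), ([252.0, 117.0, 303.0, 162.0], 0.81), ([393.0, 321.0, 457.0, 385.0], 0.58), ([144.0, 372.0, 243.0, 467.0], 0.5), ([401.0, 243.0, 459.0, 313.0], 0.38), ([143.0, 372.0, 239.0, 465.0], 0.74), ([270.0, 220.0, 352.0, 281.0], 0.28)]
pred flat scoop [269. 218.] [350. 271.]
carton [[400.0, 243.0, 457.0, 312.0]]
tape [[393.0, 107.0, 432.0, 142.0]]
driver [[319.0, 75.0, 458.0, 226.0]]
jar [[345.0, 49.0, 376.0, 98.0]]
top [([275.0, 235.0, 354.0, 285.0], 0.68), ([381.0, 146.0, 460.0, 166.0], 0.32), ([319.0, 103.0, 368.0, 155.0], 0.77), ([178.0, 118.0, 234.0, 180.0], 0.73), ([404.0, 337.0, 461.0, 394.0], 0.72), ([478.0, 204.0, 537.0, 262.0], 0.69), ([182.0, 338.0, 234.0, 399.0], 0.61), ([506.0, 229.0, 516.0, 241.0], 0.57), ([465.0, 201.0, 533.0, 273.0], 0.8), ([139.0, 181.0, 188.0, 228.0], 0.71)]
pred flat scoop [270. 232.] [353. 283.]
carton [[249.0, 135.0, 299.0, 180.0]]
tape [[141.0, 183.0, 187.0, 227.0]]
driver [[381.0, 148.0, 462.0, 166.0]]
jar [[115.0, 266.0, 160.0, 300.0]]
```

Everything is where it should be, so I'm handing in.

```bash
python3 -c "
from bench import ctrl
print(ctrl.close_job())"
```

```text
the job is handed in; nothing more can be done
None
```

The job is handed in, though the result of the judging was not shown: in the last camera checks the pan was centred on the carrier, the tin stood in the middle of the pan with all four glands in it, the empty scoop lay flat on the bench, and the carton, tape, screwdriver and jar had not visibly moved.

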